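Put the egg insulators away in the parts drawer

TASK

Put the egg insulators away: pull the top drawer of the parts cabinet well open, lift the mug and pour all six insulators into the drawer, tipping it low over the drawer so that the porcelain does not chip. Then stand the empty mug gently back upright in the middle of its cork mat and let go, and push the drawer fully shut. Leave everything else on the desk where it is.

Things in the scene. Friction and masses are not known exactly. Their poses are not given: they have to be found in the camera images.
- cabinet_drawer0 (a joint): how far the top drawer of the grey steel parts cabinet is pulled out, in m: 0 shut, 0.149 at its stop. It starts shut or up to 20 mm ajar, slides with about 1 N of friction and stays where it is left.
- cabinet: grey-green two-drawer steel parts cabinet, fixed to the desk, 220 deep (its x) x 220 wide (its y) x 160 mm high. Origin: centre of its underside. Its front looks along its own -x, and the drawers pull out that way. The bottom drawer is not used.
- cabinet_drawer0_handle (a point): middle of the top drawer's bar handle: a level steel bar 11 mm thick and 110 mm long along the cabinet's y, its axis 35 mm in front of the drawer's 15 mm thick front panel, 122 mm above the desk and 38 mm below the cabinet's top. Moves with the drawer; axes as the cabinet's.
- drawer_floor (a point): centre of the top drawer's inner floor, 90 mm above the desk; moves with the drawer, axes as the cabinet's. Inside: 175 (x) x 178 (y) mm, walls 48 mm high (tops 138 mm above the desk); the front panel rises to 148 mm, its outer face 108 mm and the bar 143 mm along -x from here. Shut, this point is 1.5 mm in front of the cabinet's middle, and the cabinet roofs over all that is not pulled out.
- mug: white enamel mug with a dark blue rim, 90 mm high, 96 mm across the rim and 80 mm across the foot, wall 3 mm, floor 4 mm thick, about 0.13 kg empty. Origin: centre of its underside; z points up through the mouth. Its handle sticks out along its own -y; the lip opposite the handle lies at (0, 48, 90) mm.
- mug_handle (a point): grip point in the upper outer corner of the mug's handle, at (0, -70, 70) mm in the mug. The handle is a flat loop in the mug's y-z plane, of a strap 16 mm wide (along the mug's x) and 9 mm thick: upper arm out to y = -79 mm with its top at z = 79 mm, upright outer part, lower arm at z = 25 mm. Pinch it firmly across its 16 mm: the full mug weighs about 0.31 kg and swings about a weak grip.
- mug_mouth (a point): centre of the mug's mouth, 90 mm above its underside, axes as the mug's.
- cork_mat: round cork mat on the desk, fixed, 124 mm across and 5 mm thick, on which the mug stands at the start. Origin: centre of its underside.
- compass: brass-cased compass, 90 mm across and 30 mm high, standing near the mug (bystander). Origin: centre of its underside.
- tube_a: smoky glass octal vacuum tube, 95 mm long and 33 mm across, lying in a shallow carton tray (bystander). Origin: under its middle.
- tube_b: the second such tube in the tray (bystander).
- feedthrough: cream porcelain feedthrough insulator, 60 mm across its flange and 100 mm high, standing on the desk (bystander). Origin: centre of its underside.
- chassis_cover: dented aluminium chassis cover with vent slots, 170 x 130 x 50 mm (bystander). Origin: centre of its underside.
- egg0: one of six brown glazed porcelain egg insulators (barrel shaped, 38 mm long, 26 mm thick, 30 g), all loose in the mug at the start. Origin: its centre; z along its length.
- egg1: one of six brown glazed porcelain egg insulators (barrel shaped, 38 mm long, 26 mm thick, 30 g), all loose in the mug at the start. Origin: its centre; z along its length.
- egg2: one of six brown glazed porcelain egg insulators (barrel shaped, 38 mm long, 26 mm thick, 30 g), all loose in the mug at the start. Origin: its centre; z along its length.
- egg3: one of six brown glazed porcelain egg insulators (barrel shaped, 38 mm long, 26 mm thick, 30 g), all loose in the mug at the start. Origin: its centre; z along its length.
- egg4: one of six brown glazed porcelain egg insulators (barrel shaped, 38 mm long, 26 mm thick, 30 g), all loose in the mug at the start. Origin: its centre; z along its length.
- egg5: one of six brown glazed porcelain egg insulators (barrel shaped, 38 mm long, 26 mm thick, 30 g), all loose in the mug at the start. Origin: its centre; z along its length.
Things that resemble listed ones, but are neither listed nor needed, are in the scene too. What is shaped like the mug but green or orange is not meant. Several things have the shape of the cork_mat; the one meant has the colours described above.

How it is judged:
On the way, in this order (a step that is already met when the one before it is completed fails the run):
1. the top drawer is pulled open by at least 90 mm (value of joint cabinet_drawer0 above 0.09 m), for 0.2 s.
2. the mug is lifted at least 40 mm off its mat (z of mug in the frame of cork_mat above 0.045 m), for 0.1 s.
3. the mug is tipped by more than 50 degrees with its mouth over the drawer (angle between mug's own z axis and vertical above 0.9 rad and horizontal distance between mug_mouth and drawer_floor below 0.15 m and height (world z) of mug_mouth above 0.13 m), for 0.05 s.
4. all six insulators lie in the open drawer (x of egg0 in the frame of drawer_floor between -0.093 and 0.093 m and y of egg0 in the frame of drawer_floor between -0.095 and 0.095 m and z of egg0 in the frame of drawer_floor between 0 and 0.06 m and x of egg1 in the frame of drawer_floor between -0.093 and 0.093 m and y of egg1 in the frame of drawer_floor between -0.095 and 0.095 m and z of egg1 in the frame of drawer_floor between 0 and 0.06 m and x of egg2 in the frame of drawer_floor between -0.093 and 0.093 m and y of egg2 in the frame of drawer_floor between -0.095 and 0.095 m and z of egg2 in the frame of drawer_floor between 0 and 0.06 m and x of egg3 in the frame of drawer_floor between -0.093 and 0.093 m and y of egg3 in the frame of drawer_floor between -0.095 and 0.095 m and z of egg3 in the frame of drawer_floor between 0 and 0.06 m and x of egg4 in the frame of drawer_floor between -0.093 and 0.093 m and y of egg4 in the frame of drawer_floor between -0.095 and 0.095 m and z of egg4 in the frame of drawer_floor between 0 and 0.06 m and x of egg5 in the frame of drawer_floor between -0.093 and 0.093 m and y of egg5 in the frame of drawer_floor between -0.095 and 0.095 m and z of egg5 in the frame of drawer_floor between 0 and 0.06 m and value of joint cabinet_drawer0 above 0.06 m), for 0.1 s.
5. the mug stands upright on its mat and is let go (horizontal distance between mug and cork_mat below 0.025 m and z of mug in the frame of cork_mat below 0.012 m and angle between mug's own z axis and vertical below 0.1 rad and contact force between mug and the fingers below 0.05 N), for 0.2 s.
At the end, for the whole second after the job is handed in: The top drawer is shut to within 6 mm with all six insulators inside it, and the mug stands upright (within 0.1 rad) and at rest on the cork mat, its centre within 25 mm of the mat's (value of joint cabinet_drawer0 below 0.006 m and x of egg0 in the frame of drawer_floor between -0.093 and 0.093 m and y of egg0 in the frame of drawer_floor between -0.095 and 0.095 m and z of egg0 in the frame of drawer_floor between 0 and 0.06 m and x of egg1 in the frame of drawer_floor between -0.093 and 0.093 m and y of egg1 in the frame of drawer_floor between -0.095 and 0.095 m and z of egg1 in the frame of drawer_floor between 0 and 0.06 m and x of egg2 in the frame of drawer_floor between -0.093 and 0.093 m and y of egg2 in the frame of drawer_floor between -0.095 and 0.095 m and z of egg2 in the frame of drawer_floor between 0 and 0.06 m and x of egg3 in the frame of drawer_floor between -0.093 and 0.093 m and y of egg3 in the frame of drawer_floor between -0.095 and 0.095 m and z of egg3 in the frame of drawer_floor between 0 and 0.06 m and x of egg4 in the frame of drawer_floor between -0.093 and 0.093 m and y of egg4 in the frame of drawer_floor between -0.095 and 0.095 m and z of egg4 in the frame of drawer_floor between 0 and 0.06 m and x of egg5 in the frame of drawer_floor between -0.093 and 0.093 m and y of egg5 in the frame of drawer_floor between -0.095 and 0.095 m and z of egg5 in the frame of drawer_floor between 0 and 0.06 m and horizontal distance between mug and cork_mat below 0.025 m and z of mug in the frame of cork_mat below 0.012 m and angle between mug's own z axis and vertical below 0.1 rad and linear speed of mug below 0.02 m/s); the robot touches nothing.
It fails at once if a bystander (compass, tubes, feedthrough insulator, chassis cover) is moved by more than 25 mm (distance of any of compass, tube_a, tube_b, feedthrough, chassis_cover from where it was at the start of the episode above 0.025 m).
It fails at once if an insulator falls so far that it strikes at more than 2.3 m/s (a drop of about 270 mm) (linear speed of any of egg0, egg1, egg2, egg3, egg4, egg5 above 2.3 m/s).
It fails at once if the mug is dropped onto its mat (faster than 0.6 m/s within 30 mm of the mat) (distance between mug and cork_mat below 0.03 m and linear speed of mug above 0.6 m/s).
It also fails if it takes over 72 s, if anything falls off the work surface, if the arm or the gripper's body presses on something with over 40 N, if the wrist force passes 120 N, or if a joint passes its speed limit or range.

ROBOT

A 6-joint arm with a two-finger parallel gripper is mounted at the origin on the work surface. World frame = base frame: x ahead of the robot, y to its left, z up, the work surface at z = 0. Lengths are in m, angles in rad, forces in N, time in s.
With the tool pointing down it reaches from about 0.325 to 0.775 m from the base axis. Payload 5.5 kg.
Tool frame: the origin (TCP) lies on the centre line of the jaws, within the pads' length; the fingertips stand 19 mm ahead of it and the grasp point (between the pads) is the TCP; x points along the fingers, z is the direction in which the jaws open and shut, and the axes are right-handed (so a half turn about x gives the same grasp; the last joint's range is limited). The gripper opens to 88 mm and grips with 3 to 60 N. Pads are 20 mm wide; open, the fingers measure 115 mm over their backs; the gripper's body (75 mm by 178 mm) begins 61 mm behind the grasp point.
Start: joints at [1.056, 0.091, 1.231, -0, 1.82, -0.057], TCP at [0.265, 0.538, 0.242] pointing down, gripper open.
Joint ranges: [-2.87, 2.87], [-0.86, 2.18], [0.17, 2.46], [-1.51, 4.65], [0.06, 2.69], [-2.65, 2.65]. Speed limits (rad/s): [2.57, 2.57, 3.01, 3.14, 3.14, 3.14].

INTERFACE

Orientations are given as a 3x3 rotation matrix whose columns are the frame's x, y, z axes.
In Python, from bench import arm gives the robot as it stands.
- The arm moves only by the shell command python3 -m handwheel 'ROWS' [FORCE]. ROWS is JSON, a list that holds one entry, the list of rows, each a list of 7 numbers: the closure, from -1 (fully open) to 1 (shut), then the shift along the tool's x, y, z in mm, then the turn, a rotation vector about the tool's x, y, z in degrees. In form: [[[gripper, dx, dy, dz, wx, wy, wz], ...]]. A call has 1 to 8 rows; each row is the pose to reach, as a shift and turn from the pose commanded when the call began, along the tool's axes at that moment; what a row does not reach only later rows make up. A row lasts 1/8 s, in which the tool goes at most 62.5 mm and 10.7 degrees, less where a joint would pass 70% of its speed; a pose out of reach is approached as far as the arm can. A call with a gripper value outside its range is refused whole. The fingers move at their own pace and stop on an object; FORCE is the grip in N (left out, the last holds). Time passes only in rows, so rows that repeat a pose let the fingers close. It gives the time, the measured TCP pose, the force and the opening at its end, in the units of the state.
- arm.get_state(): the state, without advancing time (a new reading comes with each control period).
- arm.snapshot(name): name is "scene" or "top"; returns a dict with "frame" (384x512x3 uint8, red, green, blue), "fx", "fy", "cx", "cy" (pixels), "camera_from_world" (4x4, takes a point from world to camera coordinates). Camera axes: x right, y up, looking along -z (the intrinsics and any distortion apply to the point x, -y, -z); pixel columns grow to the right and rows downward; lengths in m; the calibration is good to about 2 mm. A picture is of the moment at which its call begins. There is no depth.
- arm.close_job(): hands the job in, once; it reports no verdict.
The state is a dict: "t": time; "joints": joint angles; "qd": joint speeds; "joint_torque": joint torques, N m; "tcp_pos": TCP position; "ee_rot": TCP orientation; "ft_force": force on the tool from outside, world axes, zero at the start; "wrist_torque": the same for the moment, N m; "gripper_width": finger opening in m.
Only numpy, scipy, OpenCV 4.12 (cv2) and the standard library are available. Lean on these libraries where they do the work, as an engineer would, in place of code of your own. Each camera call takes 0.05 s, during which the arm holds its last target.

## Working session

There is one attempt and no reset: what is moved stays moved. The work goes in short steps, Python scripts to look and compute and a shell command to move; the robot and the scene stay as the last step left them, time stands still between calls to the robot, and variables do not carry over. Pictures are saved under pics/ and viewed, and the job is handed in when it is done.

```bash
ls; mkdir -p pics
python3 - <<'E'
from bench import arm
import cv2
for n in("scene","top"):
    s=arm.snapshot(n); cv2.imwrite(f"pics/{n}0.png",cv2.cvtColor(s["frame"],cv2.COLOR_RGB2BGR)); print(n,{k:(v if k!="frame" else 0) for k,v in s.items()})
print(arm.get_state())
E
```

```text
pics
scene {'frame': 0, 'fx': 355.98313242002695, 'fy': 355.98313242002695, 'cx': 264.12735850244707, 'cy': 194.2927497213355, 'camera_from_world': array([[ 0.78906315,  0.61418479,  0.0125057 , -0.35268567],
       [-0.52064021,  0.65780123,  0.54427136,  0.24784014],
       [ 0.32605693, -0.43597544,  0.83881601, -1.32681992],
       [ 0.        ,  0.        ,  0.        ,  1.        ]])}
top {'frame': 0, 'fx': 457.4079131209629, 'fy': 457.4079131209629, 'cx': 259.9828218812862, 'cy': 193.1202090868193, 'camera_from_world': array([[ 0.02119108, -0.99971721, -0.01079026, -0.04104598],
       [ 0.99335137,  0.01983217,  0.11340077, -0.52150373],
       [-0.11315471, -0.01312161,  0.99349073, -1.46478062],
       [ 0.        ,  0.        ,  0.        ,  1.        ]])}
{'t': 0.1, 'joints': array([ 1.05629660e+00,  9.17842806e-02,  1.23173606e+00, -1.39305397e-05,
        1.81979375e+00, -5.66852971e-02]), 'qd': array([-1.94434250e-03, -3.31952591e-03, -3.34841087e-03, -3.82944462e-05,
       -1.18433492e-03, -8.89188317e-04]), 'joint_torque': array([ 2.32485443e-03, -4.47863245e+01, -4.07568312e+01,  6.99943118e-02,
        2.85055011e-02, -9.43362397e-05]), 'tcp_pos': array([0.26508046, 0.53801816, 0.2406361 ]), 'ee_rot': array([[-8.35363584e-04, -8.97019087e-01,  4.41991018e-01],
       [-1.50521927e-03,  4.41991799e-01,  8.97017828e-01],
       [-9.99998518e-01,  8.40426303e-05, -1.71943427e-03]]), 'ft_force': array([-0.71128908,  0.29949843, -0.24246328]), 'wrist_torque': array([ 0.00277318,  0.04633403, -0.01433735]), 'gripper_width': 0.08748120217143675}
```

View pics/scene0.png

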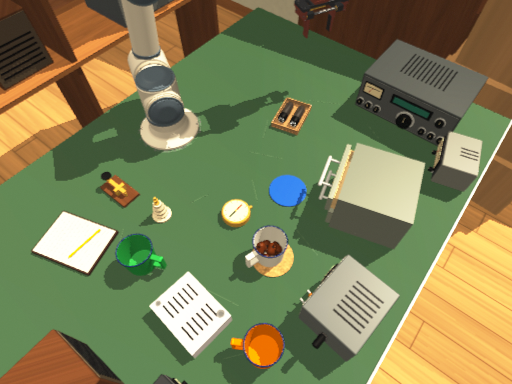

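View pics/top0.png

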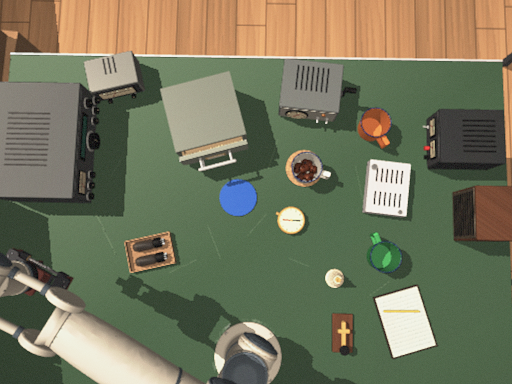

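```bash
cat > h.py <<'E'
import numpy as np, cv2
from bench import arm
def snap(n):
    s=arm.snapshot(n); s["bgr"]=cv2.cvtColor(s["frame"],cv2.COLOR_RGB2BGR); return s
def ray(s,u,v):
    d=np.array([(u-s["cx"])/s["fx"],-(v-s["cy"])/s["fy"],-1.])
    M=np.array(s["camera_from_world"]);R=M[:3,:3];t=M[:3,3]
    return -R.T@t, R.T@d
def onz(s,u,v,z):
    c,d=ray(s,u,v); return c+d*(z-c[2])/d[2]
def proj(s,p):
    M=np.array(s["camera_from_world"]); q=M[:3,:3]@np.array(p)+M[:3,3]
    return s["cx"]+s["fx"]*q[0]/-q[2], s["cy"]-s["fy"]*q[1]/-q[2]
def tri(obs):
    A=np.zeros((3,3));b=np.zeros(3)
    for s,u,v in obs:
        c,d=ray(s,u,v);d/=np.linalg.norm(d);P=np.eye(3)-np.outer(d,d);A+=P;b+=P@c
    return np.linalg.solve(A,b)
def crop(s,x0,y0,x1,y1,k,name):
    cv2.imwrite("pics/"+name,cv2.resize(s["bgr"][y0:y1,x0:x1],None,fx=k,fy=k,interpolation=cv2.INTER_CUBIC))
E
python3 - <<'E'
from h import *
t=snap("top");s=snap("scene")
crop(t,150,60,350,210,4,"t1.png");crop(s,210,130,430,290,3.6,"s1.png")
E
```

```text
(no output)
```

View pics/t1.png

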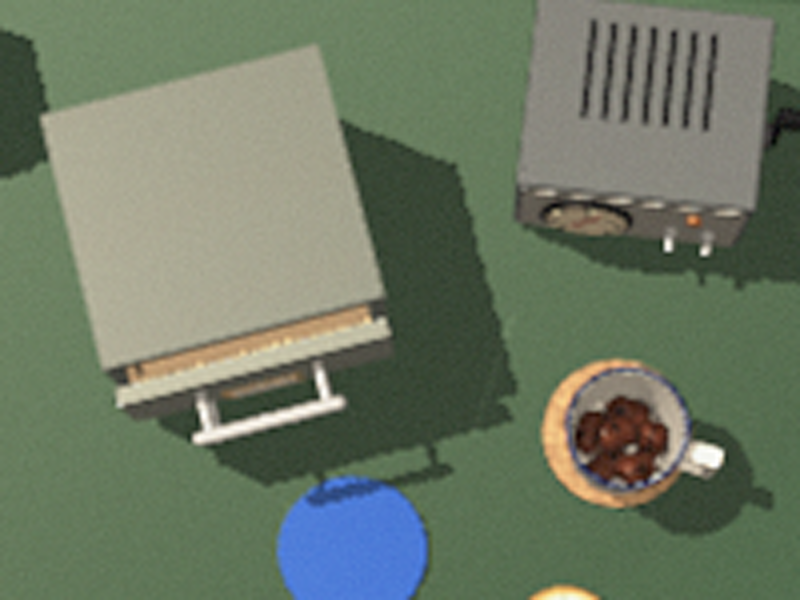

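View pics/s1.png

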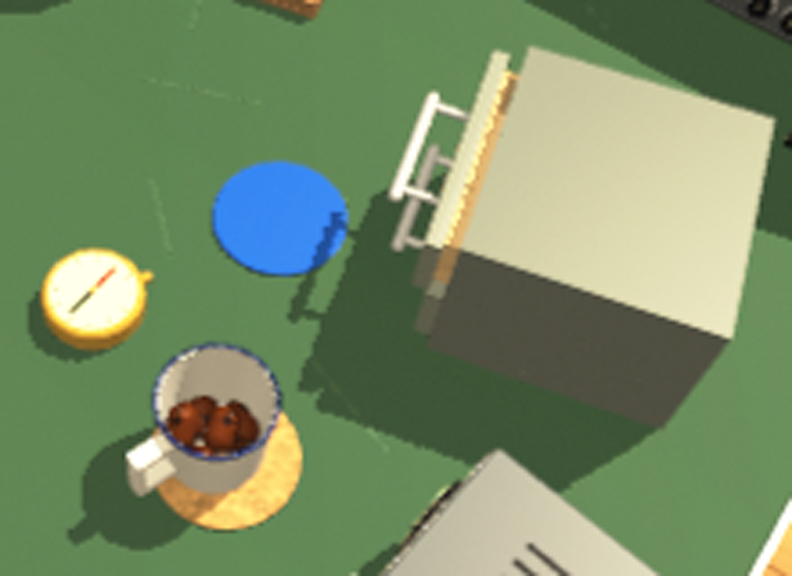

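Run:
```python
from h import *
t=snap("top");s=snap("scene")
T=lambda x,y:((x+.5)/4+150-.5,(y+.5)/4+60-.5)
S=lambda x,y:((x+.5)/3.6+210-.5,(y+.5)/3.6+130-.5)
tc=[onz(t,*T(*p),.16) for p in[(43,117),(318,45),(385,300),(107,370)]]
sc=[onz(s,*S(*p),.16) for p in[(530,47),(775,120),(732,338),(425,248)]]
for c in (tc,sc):
  for p in c: print(np.round(p,4))
c=np.array(tc); m=c.mean(0); print("cab centre top",m)
print("scene corners",[np.round(p,4) for p in sc])
yax=c[0]-c[1]+c[3]-c[2]; print("y axis yaw",np.degrees(np.arctan2(-yax[0],yax[1])))
xax=c[0]-c[3]+c[1]-c[2]; print("x axis yaw",np.degrees(np.arctan2(xax[1],xax[0])))
print("handle top",onz(t,*T(197,438),.122),onz(t,*T(343,402),.122))
print("handle scene",onz(s,*S(435,98),.122),onz(s,*S(397,195),.122))
# masks for cork / blue rim
for nm,v in(("top",t),("scene",s)):
  hsv=cv2.cvtColor(v["bgr"],cv2.COLOR_BGR2HSV)
  x0,y0,x1,y1=(280,140,330,192) if nm=="top" else (240,220,300,280)
  roi=hsv[y0:y1,x0:x1]
  cork=cv2.inRange(roi,(8,60,120),(25,200,255)); n=cv2.findContours(cork,0,1)[0]; k=max(n,key=cv2.contourArea)
  hull=cv2.convexHull(k); pts=np.array([onz(v,x0+p[0][0],y0+p[0][1],.005)[:2] for p in hull])
  A=np.c_[2*pts,np.ones(len(pts))];sol=np.linalg.lstsq(A,(pts**2).sum(1),rcond=None)[0]
  print(nm,"cork",sol[:2],"r",np.sqrt(sol[2]+sol[0]**2+sol[1]**2),cork.sum()/255)
  rim=cv2.inRange(roi,(100,60,40),(130,255,255)); ys,xs=np.nonzero(rim)
  pts=np.array([onz(v,x0+a,y0+b,.095)[:2] for a,b in zip(xs,ys)])
  A=np.c_[2*pts,np.ones(len(pts))];sol=np.linalg.lstsq(A,(pts**2).sum(1),rcond=None)[0]
  print(nm,"rim",sol[:2],"r",np.sqrt(sol[2]+sol[0]**2+sol[1]**2),len(pts))
print("mug handle top",onz(t,*T(710,460),.084), "scene", onz(s,*S(150,455),.084))
print(onz(t,*T(628,428),.095), onz(s,*S(216,401),.095))
ft=lambda *p: print("compass",onz(t,*p,.03))
ft(291,221); print("feedthrough",onz(t,334,278,.1));
```

```text
[0.8229 0.2802 0.16  ]
[0.8838 0.0709 0.16  ]
[0.6845 0.0144 0.16  ]
[0.6268 0.2228 0.16  ]
[0.6269 0.2266 0.16  ]
[0.8238 0.2829 0.16  ]
[0.8836 0.0733 0.16  ]
[ 6.654e-01 -2.000e-04  1.600e-01]
cab centre top [0.75451064 0.14705797 0.16      ]
scene corners [array([0.6269, 0.2266, 0.16  ]), array([0.8238, 0.2829, 0.16  ]), array([0.8836, 0.0733, 0.16  ]), array([ 6.654e-01, -2.000e-04,  1.600e-01])]
y axis yaw 15.858518922349148
x axis yaw 16.06929390029298
handle top [0.58244512 0.15860403 0.122     ] [0.6127822  0.04668181 0.122     ]
handle scene [0.58183882 0.15931432 0.122     ] [0.61169314 0.0533806  0.122     ]
top cork [ 0.61338881 -0.17350938] r 0.06198633203556668 314.0
top rim [ 0.60221651 -0.17612594] r 0.04718786889904519 21
scene cork [ 0.61097933 -0.17591791] r 0.06308443015549517 1100.0
scene rim [ 0.59976938 -0.17351633] r 0.04741716261925704 53
mug handle top [ 0.57899497 -0.24166554  0.084     ] scene [ 0.58571242 -0.23639433  0.084     ]
[ 0.60140424 -0.17582086  0.095     ] [ 0.60055375 -0.17466915  0.095     ]
compass [ 0.43326854 -0.13273901  0.03      ]
feedthrough [ 0.25890032 -0.26184973  0.1       ]
```

```bash
cat >> h.py <<'E'
from scipy.spatial.transform import Rotation as Ro
ex=np.array([np.cos(np.radians(16)),np.sin(np.radians(16)),0]); ey=np.array([-ex[1],ex[0],0]); C=np.array([.7545,.1475,0])
def rot(x,z):
    x=np.array(x,float);x/=np.linalg.norm(x);z=np.array(z,float);z-=x*(x@z);z/=np.linalg.norm(z)
    return np.c_[x,np.cross(z,x),z]
def row(p,R,p0=None,R0=None):
    st=arm.get_state()
    p0=st["tcp_pos"] if p0 is None else np.array(p0); R0=st["ee_rot"] if R0 is None else R0
    d=R0.T@(np.array(p)-p0)*1000; w=np.degrees(Ro.from_matrix(R0.T@R).as_rotvec())
    print("row",np.round(d,1),np.round(w,1)); return d,w
E
python3 - <<'E'
from h import *
D=rot([0,0,-1],ex)
h=C-ex*.1635
row([h[0],h[1],.2],D); print(h)
E
```

```text
row [  41.4 -490.6 -244. ] [47.8 -0.   0. ]
[0.59733371 0.10243329 0.        ]
```

```bash
python3 -m handwheel '[[[0.3,20,-490.6,-244,47.8,0,0],[0.3,20,-490.6,-244,47.8,0,0],[0.3,20,-490.6,-244,47.8,0,0],[0.3,20,-490.6,-244,47.8,0,0],[0.3,20,-490.6,-244,47.8,0,0],[0.3,20,-490.6,-244,47.8,0,0],[0.3,20,-490.6,-244,47.8,0,0],[0.3,20,-490.6,-244,47.8,0,0]]]'
python3 - <<'E'
from h import *
D=rot([0,0,-1],ex)
h=C-ex*.1635
row([h[0],h[1],.2],D); print(arm.get_state()["joints"])
E
```

```text
t: 1.3
tcp_pos: [0.5691, 0.1391, 0.2235]
ee_rot: [[0.0, -0.275, 0.961], [0.0, 0.961, 0.275], [-1.0, 0.0, 0.001]]
ft_force: [0.4, 1.2, 0.7]
gripper_width: 0.0307
row [ 23.5 -43.   17. ] [-0.  0. -0.]
[ 1.81533767e-01  4.94673623e-02  1.30638420e+00  1.71825822e-04
  1.78525424e+00 -9.71636841e-02]
```

```bash
python3 -m handwheel '[[[0.3,20,-43,17,0,0,0],[0.3,20,-43,17,0,0,0],[0.3,20,-43,17,0,0,0]]]'
python3 - <<'E'
from h import *
D=rot([0,0,-1],ex)
h=C-ex*.1635
row([h[0],h[1],.122],D); 
t=snap("top");s=snap("scene")
crop(t,170,100,290,190,6,"t2.png");crop(s,290,120,400,230,5,"s2.png")
E
```

```text
t: 1.68
tcp_pos: [0.5961, 0.1046, 0.2034]
ee_rot: [[-0.001, -0.275, 0.961], [0.0, 0.961, 0.275], [-1.0, 0.001, -0.0]]
ft_force: [0.5, 0.8, 1.1]
gripper_width: 0.0307
row [81.4 -2.5  0.7] [-0. -0. -0.]
```

View pics/t2.png

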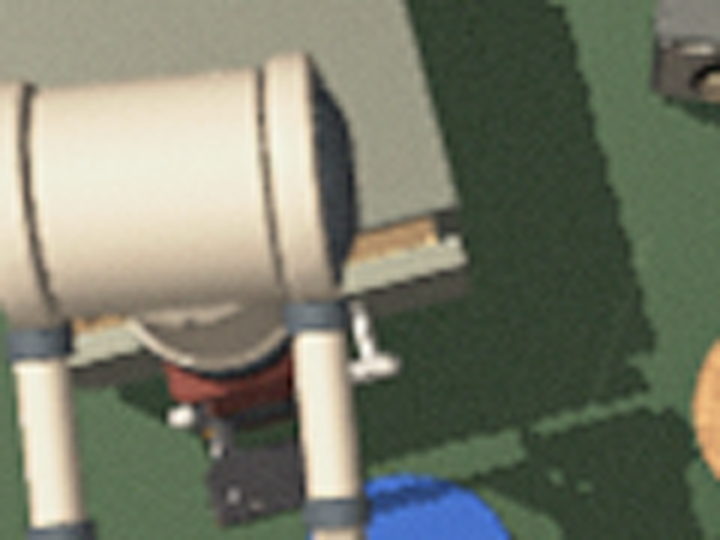

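View pics/s2.png

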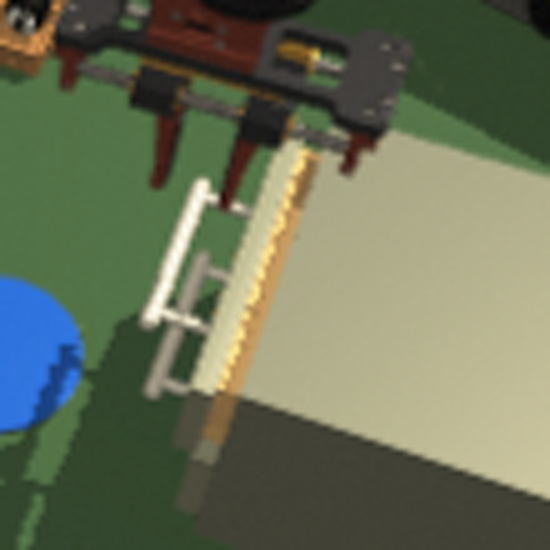

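```bash
python3 -m handwheel '[[[0.3,40,-2,0,0,0,0],[0.3,60,-2,0,0,0,0],[0.3,75,-2,0,0,0,0],[0.3,81,-2,0,0,0,0],[0.3,81,-2,0,0,0,0]]]' 30
python3 - <<'E'
from h import *
s=snap("scene")
crop(s,270,110,400,230,5,"s3.png")
E
```

```text
t: 2.4
tcp_pos: [0.597, 0.1024, 0.1227]
ee_rot: [[0.0, -0.275, 0.961], [0.0, 0.961, 0.275], [-1.0, -0.0, 0.0]]
ft_force: [0.2, 0.2, 0.2]
gripper_width: 0.0306
```

View pics/s3.png

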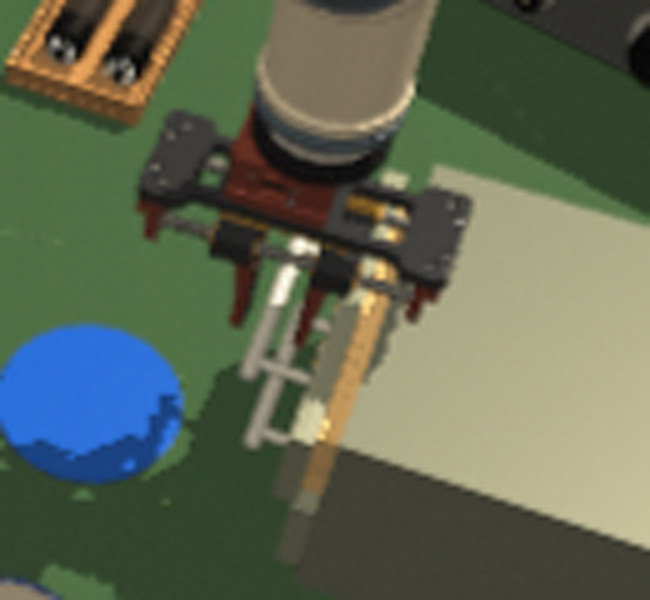

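Fingers straddle the bar cleanly (no contact force). Close and pull ~122 mm along tool −z.

```bash
python3 -m handwheel '[[[1,0,0,0,0,0,0],[1,0,0,0,0,0,0],[1,0,0,0,0,0,0],[1,0,0,0,0,0,0]]]' 30; python3 -m handwheel '[[[1,0,0,-10,0,0,0],[1,0,0,-30,0,0,0],[1,0,0,-55,0,0,0],[1,0,0,-80,0,0,0],[1,0,0,-105,0,0,0],[1,0,0,-118,0,0,0],[1,0,0,-124,0,0,0],[1,0,0,-124,0,0,0]]]'
```

```text
t: 2.95
tcp_pos: [0.5971, 0.1023, 0.123]
ee_rot: [[0.001, -0.275, 0.961], [0.0, 0.961, 0.275], [-1.0, -0.0, 0.001]]
ft_force: [0.4, 0.1, 2.6]
gripper_width: 0.0104
t: 3.95
tcp_pos: [0.4777, 0.0681, 0.123]
ee_rot: [[0.001, -0.275, 0.961], [-0.0, 0.961, 0.275], [-1.0, -0.0, 0.001]]
ft_force: [-0.6, -1.0, 5.2]
gripper_width: 0.0102
```

```bash
python3 -m handwheel '[[[0.3,0,0,0,0,0,0],[0.3,0,0,0,0,0,0],[0.3,-40,0,0,0,0,0],[0.3,-90,0,0,0,0,0],[0.3,-130,0,0,0,0,0],[0.3,-130,0,0,0,0,0]]]'
python3 - <<'E'
from h import *
print({k:np.round(v,4) for k,v in arm.get_state().items()})
s=snap("top");cv2.imwrite("pics/t4.png",s["bgr"])
s=snap("scene");cv2.imwrite("pics/s4.png",s["bgr"])
E
```

```text
t: 4.7
tcp_pos: [0.4789, 0.0684, 0.2557]
ee_rot: [[0.005, -0.275, 0.961], [0.0, 0.961, 0.275], [-1.0, -0.001, 0.005]]
ft_force: [-0.0, 0.0, -0.3]
gripper_width: 0.0306
{'t': np.float64(4.7), 'joints': array([ 7.1500e-02, -2.2270e-01,  1.5059e+00,  1.0000e-04,  1.8529e+00,
       -2.0740e-01]), 'qd': array([-0.0019,  0.0188,  0.0879, -0.001 , -0.0301,  0.001 ]), 'joint_torque': array([-8.70000e-03, -3.15785e+01, -4.17408e+01,  6.59000e-02,
        3.33000e-01, -1.10000e-03]), 'tcp_pos': array([0.4789, 0.0684, 0.2557]), 'ee_rot': array([[ 5.500e-03, -2.753e-01,  9.613e-01],
       [ 5.000e-04,  9.613e-01,  2.753e-01],
       [-1.000e+00, -1.000e-03,  5.400e-03]]), 'ft_force': array([-0.0287,  0.0326, -0.2736]), 'wrist_torque': array([-0.0499,  0.0328,  0.023 ]), 'gripper_width': np.float64(0.0306)}
```

View pics/t4.png

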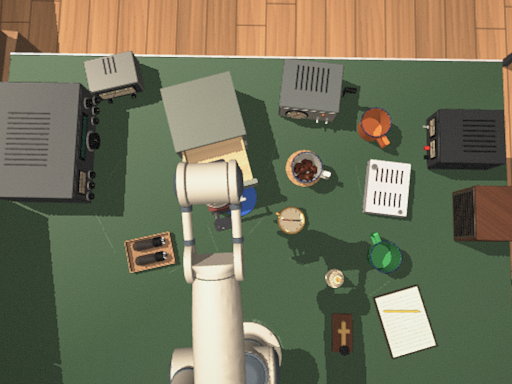

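View pics/s4.png

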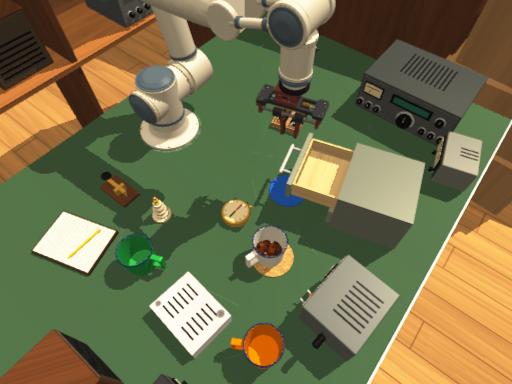

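Run:
```python
from h import *
from scipy.optimize import least_squares
D=[(.09178,1.231736,.26508,.538018,.24064),(.049467,1.306384,.5691,.1391,.2235),(-.2227,1.5059,.4789,.0684,.2557)]
def f(p):
    a,L1,L2,H=p;o=[]
    for q2,q3,x,y,z in D:
        r=np.sqrt(x*x+y*y-.034**2)
        o+=[a+L1*np.sin(q2)+L2*np.sin(q2+q3)-r,H+L1*np.cos(q2)+L2*np.cos(q2+q3)-z]
    return o
s=least_squares(f,[0,.4,.4,.1]);print(s.x,s.fun)
```

```text
[ 0.01528253  0.34823526  0.567259   -0.24503868] [-1.60848254e-03 -6.22788346e-05  1.84145472e-03  2.63549367e-04
 -2.32972306e-04 -2.01271384e-04]
```

Run:
```python
from h import *
t=snap("top");s=snap("scene")
crop(t,280,140,340,195,12,"t5.png");crop(s,240,220,300,280,10,"s5.png")
print("top cam",ray(t,0,0)[0],"scene cam",ray(s,0,0)[0])
# chassis, compass
print(onz(t,410,165,.05),onz(t,368,158,.05),onz(t,363,213,.05))
```

```text
top cam [ 0.35315943 -0.0499121   1.51394199] scene cam [ 0.83994563 -0.52487627  0.98247608]
[ 0.62105008 -0.51352396  0.05      ] [ 0.64144491 -0.37824612  0.05      ] [ 0.46250275 -0.36131516  0.05      ]
```

View pics/t5.png

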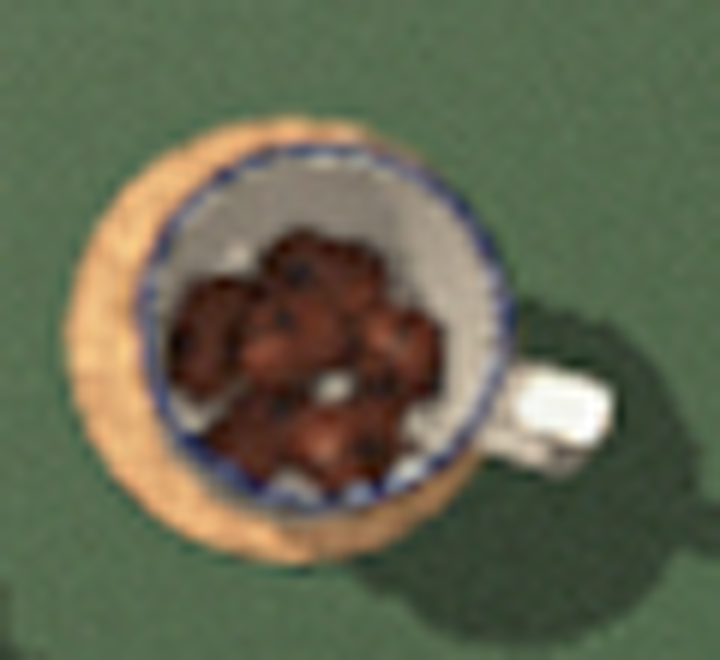

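View pics/s5.png

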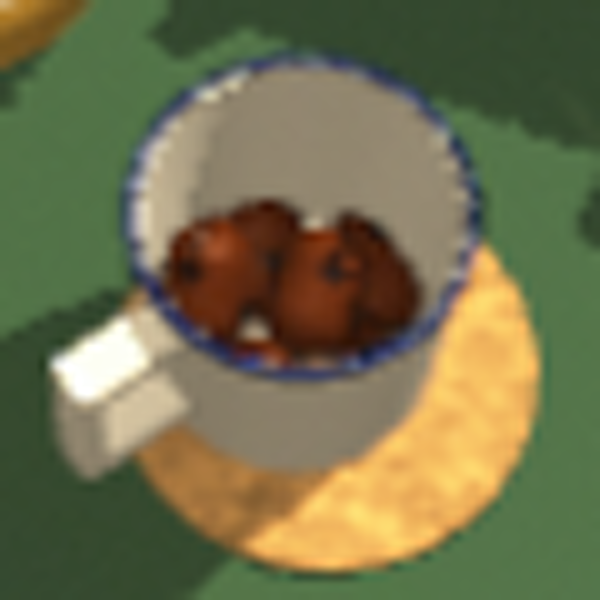

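Run:
```python
from h import *
t=snap("top");s=snap("scene")
c=np.array([.6010,-.1750])
for v,u in((t,((610.5)/12+279.5,(408.5)/12+139.5)),(s,(70.5/10+239.5,385.5/10+219.5))):
    p=onz(v,*u,.084)[:2]; d=p-c; print(p,np.linalg.norm(d),np.degrees(np.arctan2(-d[0],-d[1])))
```

```text
[ 0.5826533  -0.25189162] 0.07905013076287361 13.420117598427815
[ 0.57932438 -0.24884946] 0.07696476674014698 16.35753597364294
```

```bash
cat >> h.py <<'E'
my=np.array([np.sin(np.radians(15)),np.cos(np.radians(15)),0]); mx=np.array([my[1],-my[0],0]); Z=np.array([0,0,1.])
MUG=np.array([.601,-.175,.005])
TX=(my-Z)/np.sqrt(2); RG=rot(TX,mx); G=MUG-.071*my+.071*Z
E
python3 - <<'E'
from h import *
print(G); row(G-.13*TX+[0,0,.04],RG)
t=snap("top");print(onz(t,375,124,.09),onz(t,384,255,.09))
E
```

```text
[ 0.58262385 -0.24358073  0.076     ]
row [  42.3 -407.6  -31.6] [ 29.3 -12.3  43.9]
[ 0.74379497 -0.39207766  0.09      ] [ 0.33136747 -0.41670029  0.09      ]
```

```bash
python3 -m handwheel '[[[-0.15,20,-408,-32,29.3,-12.3,43.9],[-0.15,20,-408,-32,29.3,-12.3,43.9],[-0.15,42,-408,-32,29.3,-12.3,43.9],[-0.15,42,-408,-32,29.3,-12.3,43.9],[-0.15,42,-408,-32,29.3,-12.3,43.9],[-0.15,42,-408,-32,29.3,-12.3,43.9],[-0.15,42,-408,-32,29.3,-12.3,43.9],[-0.15,42,-408,-32,29.3,-12.3,43.9]]]' 55
python3 - <<'E'
from h import *
row(G-.06*TX,RG)
s=arm.get_state();print(np.round(s["joints"],4),np.round(s["tcp_pos"],4),np.round(s["ee_rot"],4).tolist())
t=snap("top");cv2.imwrite("pics/t6.png",t["bgr"])
E
```

```text
t: 6.05
tcp_pos: [0.5586, -0.3353, 0.2063]
ee_rot: [[0.184, 0.187, 0.965], [0.686, 0.679, -0.262], [-0.704, 0.71, -0.003]]
ft_force: [0.7, 0.1, 0.5]
gripper_width: 0.0507
row [ 99.1 -25.5  -0.5] [-0.3  0.  -0.2]
[-0.891   0.5179  0.9552  0.7159  2.076  -0.3987] [ 0.5586 -0.3353  0.2063] [[0.1843, 0.1866, 0.965], [0.6855, 0.6792, -0.2622], [-0.7043, 0.7099, -0.0027]]
```

View pics/t6.png

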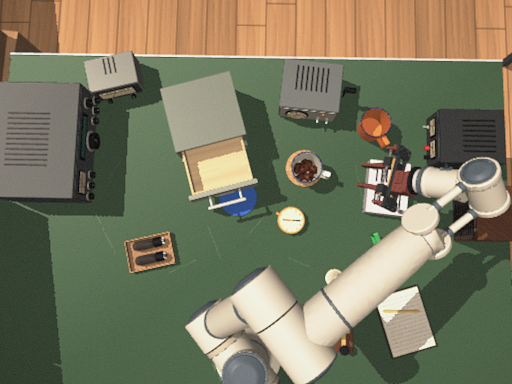

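```bash
cat > kin.py <<'E'
from h import *
from scipy.optimize import least_squares
J=[[1.0562966,.0917843,1.231736,0,1.8197938,-.0566853],[.1815338,.0494674,1.3063842,.00017,1.785254,-.0971637],[.0715,-.2227,1.5059,.0001,1.8529,-.2074],[-.891,.5179,.9552,.7159,2.076,-.3987]]
P=[[.26508,.538018,.24064],[.5691,.1391,.2235],[.4789,.0684,.2557],[.5586,-.3353,.2063]]
def rs(ax,a): return Ro.from_euler(ax,a).as_matrix()
def rotc(q,sg4=1,sg6=1):
    return rs('z',q[0])@rs('y',q[1]+q[2])@rs('z',sg4*q[3])@rs('y',q[4])@rs('z',sg6*q[5])
OFF=np.array([[0,0,-1],[0,1,0],[1,0,0.]]) # placeholder
def fk(q,p):
    a,L1,L2,h,d,lat=p
    R1=rs('z',q[0]); R2=R1@rs('y',q[1]); R3=R2@rs('y',q[2])
    R=rotc(q)
    pos=R1@np.array([a,lat,h])+R2@[0,0,L1]+R3@[0,0,L2]+R@[0,0,d]
    return pos,R@OFF
E
python3 - <<'E'
from kin import *
print(np.round(rotc(J[0]),3)); print(np.round(rotc(J[3]),3)); 
f=lambda p:np.concatenate([fk(q,p)[0]-x for q,x in zip(J,P)])
s=least_squares(f,[0,.35,.55,.15,.3,.034]);print(s.x,np.round(s.fun*1000,2))
E
```

```text
[[-0.442 -0.897 -0.001]
 [-0.897  0.442 -0.001]
 [ 0.002  0.    -1.   ]]
[[-0.965  0.187  0.184]
 [ 0.262  0.679  0.686]
 [ 0.003  0.71  -0.704]]
[-0.01168184  0.34636675  0.59421008  0.08123218  0.33126092  0.03384704] [-1.44 -2.84 -0.32  1.29  0.07 -0.84  0.89 -0.07  0.64  0.99 -0.51  0.53]
```

```bash
python3 -m handwheel '[[[-0.15,50,-25.5,0,0,0,0],[-0.15,99,-25.5,0,0,0,0],[-0.15,99,-25.5,0,0,0,0],[-0.15,99,-25.5,0,0,0,0]]]' 55
python3 - <<'E'
from h import *
row(G,RG)
t=snap("top");crop(t,270,130,390,220,6,"t7.png")
t=snap("scene");crop(t,180,200,310,300,6,"s7.png")
E
```

```text
t: 6.6
tcp_pos: [0.5732, -0.2821, 0.1247]
ee_rot: [[0.186, 0.179, 0.966], [0.682, 0.684, -0.258], [-0.707, 0.707, 0.005]]
ft_force: [0.1, 0.7, 0.9]
gripper_width: 0.0509
row [62.4 -6.4 -1.1] [0.3 0.2 0. ]
```

View pics/t7.png

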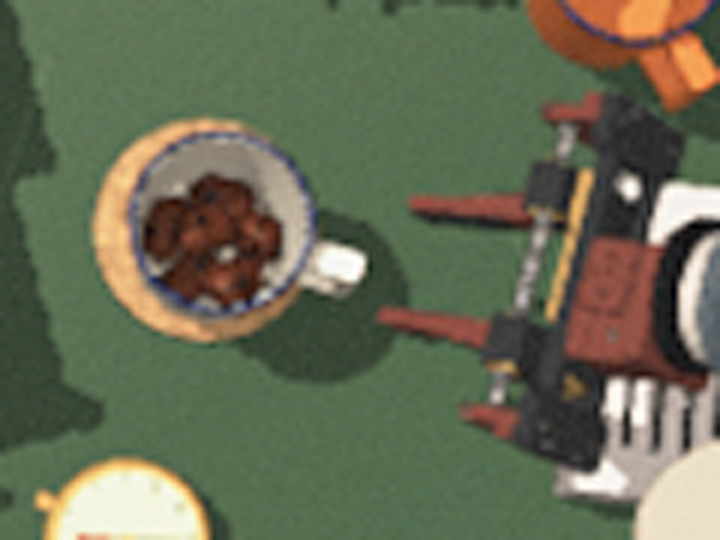

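View pics/s7.png

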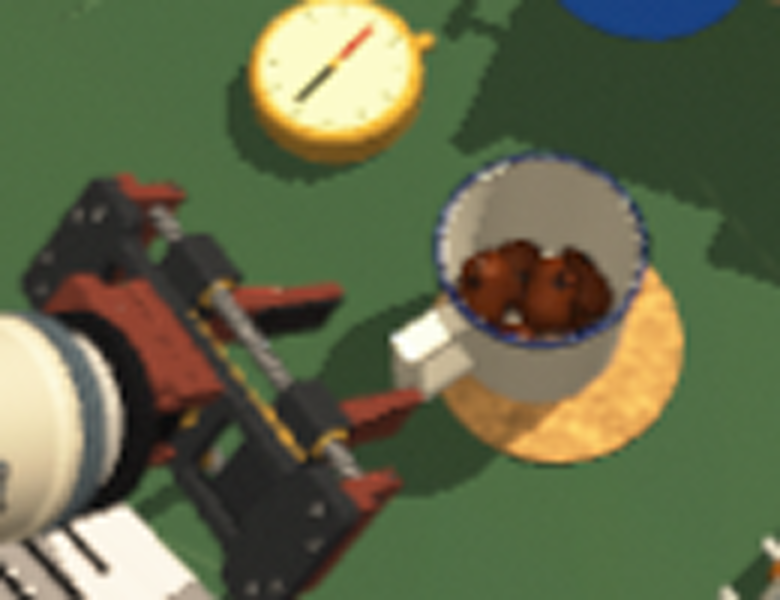

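```bash
python3 -m handwheel '[[[-0.15,0,0,0,0,0,0],[-0.15,0,0,0,0,0,0]]]'
python3 - <<'E'
from h import *
row(G,RG)
E
```

```text
t: 6.95
tcp_pos: [0.5729, -0.2834, 0.1232]
ee_rot: [[0.186, 0.181, 0.966], [0.682, 0.683, -0.26], [-0.707, 0.707, 0.004]]
ft_force: [-0.5, 1.0, 0.3]
gripper_width: 0.0508
row [62.3 -4.4 -1.2] [ 0.1  0.2 -0. ]
```

```bash
python3 -m handwheel '[[[-0.15,25,-4,-1,0,0,0],[-0.15,45,-4.5,-1,0,0,0],[-0.15,57,-4.5,-1,0,0,0],[-0.15,62,-4.5,-1,0,0,0],[-0.15,62,-4.5,-1,0,0,0]]]'
python3 - <<'E'
from h import *
row(G,RG)
t=snap("top");crop(t,270,130,390,220,6,"t8.png")
t=snap("scene");crop(t,180,200,310,300,6,"s8.png")
E
```

```text
t: 7.58
tcp_pos: [0.5826, -0.2429, 0.0756]
ee_rot: [[0.185, 0.181, 0.966], [0.683, 0.683, -0.259], [-0.706, 0.708, 0.002]]
ft_force: [0.2, -0.1, -0.6]
gripper_width: 0.0508
row [-0.7 -0.1  0.1] [ 0.1  0.1 -0.1]
```

View pics/t8.png

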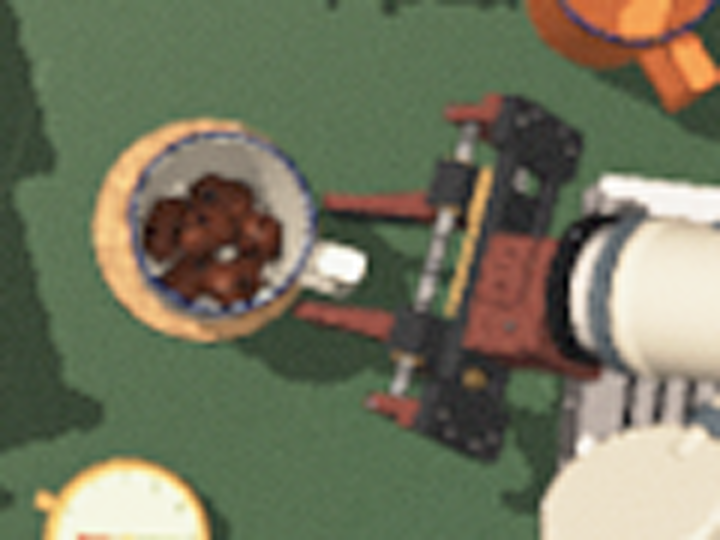

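View pics/s8.png

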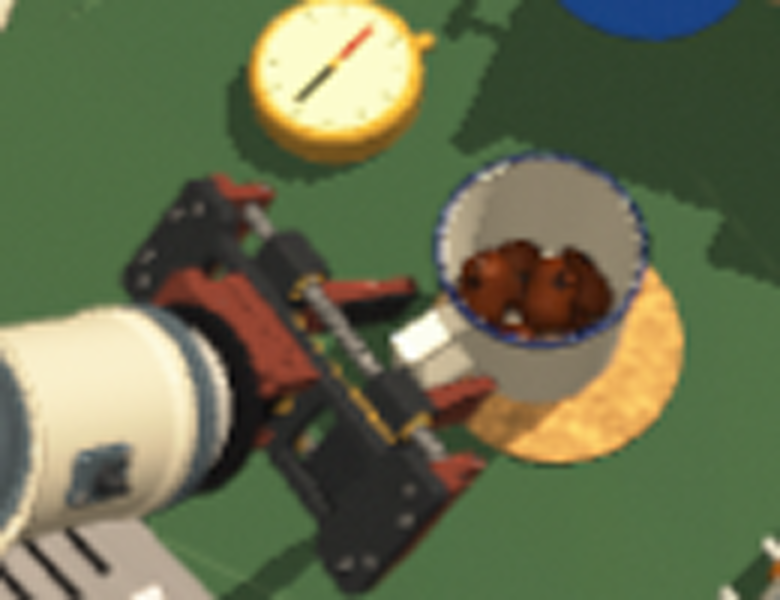

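```bash
python3 -m handwheel '[[[1,0,0,0,0,0,0],[1,0,0,0,0,0,0],[1,0,0,0,0,0,0],[1,0,0,0,0,0,0],[1,0,0,0,0,0,0]]]' 58;  python3 - <<'E'
from h import *
t=snap("top");crop(t,270,130,390,220,6,"t9.png")
E
```

```text
t: 8.3
tcp_pos: [0.5825, -0.2432, 0.0755]
ee_rot: [[0.185, 0.181, 0.966], [0.683, 0.683, -0.259], [-0.706, 0.708, 0.002]]
ft_force: [-1.0, -0.6, 0.1]
gripper_width: 0.0152
```

View pics/t9.png

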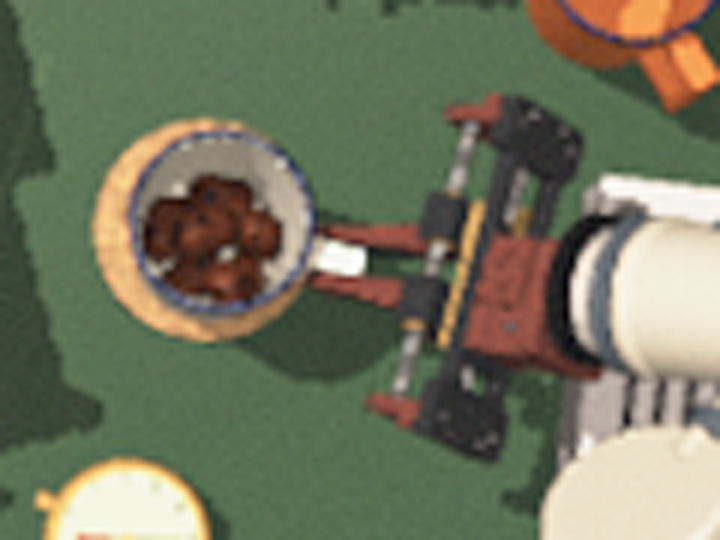

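```bash
python3 -m handwheel '[[[1,-7,7,0,0,0,0],[1,-18,18,0,0,0,0],[1,-36,36,0,0,0,0],[1,-56,56,0,0,0,0],[1,-76,76,0,0,0,0],[1,-94,94,0,0,0,0],[1,-102,102,0,0,0,0],[1,-102,102,0,0,0,0]]]';  python3 - <<'E'
from h import *
t=snap("scene");crop(t,140,150,320,290,4.4,"s10.png")
E
cat > plan.py <<'E'
from kin import *
PRM=[-.01168,.34637,.59421,.08123,.33126,.03385]
LO=np.array([-2.87,-.86,.17,-1.51,.06,-2.65]);HI=np.array([2.87,2.18,2.46,4.65,2.69,2.65])
def ik(p,R,q0):
    def f(q):
        x,RR=fk(q,PRM); return np.r_[(x-p)*10,Ro.from_matrix(R.T@RR).as_rotvec()*2,1e-3*(q-q0)]
    s=least_squares(f,np.clip(q0,LO+1e-3,HI-1e-3),bounds=(LO,HI)); x,RR=fk(s.x,PRM)
    return s.x,np.linalg.norm(x-p)*1000,np.degrees(Ro.from_matrix(R.T@RR).magnitude())
def pose(az,tau,lip):
    """mug tilted tau deg toward azimuth az deg, lip point at lip -> tcp pos,R"""
    h=np.array([np.cos(np.radians(az)),np.sin(np.radians(az)),0]); c,s=np.cos(np.radians(tau)),np.sin(np.radians(tau))
    mz=s*h+c*Z; m_y=c*h-s*Z; m_x=np.cross(m_y,mz)
    p=np.array(lip)+m_y*(-.071-.048)+mz*(.071-.090)
    return p,rot((m_y-mz)/np.sqrt(2),m_x)
DR=.143; F=C-ex*(.0015+DR)   # drawer floor centre xy
def lipz(tau): 
    t=np.radians(tau); return .165+max(0,.09*np.cos(t)-.008*np.sin(t))
E
python3 - <<'E'
from plan import *
q=arm.get_state()["joints"]
print(np.round(q,3),F)
EXM=C-ex*.171
for az in(75,85,95,106):
  for yy in(-.03,):
    qq=q.copy()
    for tau in(0,30,60,90,105,120):
        lip=EXM+ey*yy; lip[2]=lipz(tau)+.02*(tau==0)
        p,R=pose(az,tau,lip); qq,e,a=ik(p,R,qq)
        print(az,tau,np.round(p,3),np.round(qq,2),"err",round(e,1),round(a,1))
E
```

```text
t: 9.35
tcp_pos: [0.5823, -0.2433, 0.2206]
ee_rot: [[0.186, 0.181, 0.966], [0.682, 0.684, -0.259], [-0.707, 0.707, 0.004]]
ft_force: [0.1, 0.1, -3.3]
gripper_width: 0.0156
[-0.781  0.373  1.117  0.738  1.989 -0.327] [0.61559768 0.1076704  0.        ]
75 0 [ 0.568 -0.043  0.256] [-0.55 -0.02  1.48  0.78  1.85 -0.13] err 0.0 0.0
75 30 [ 0.569 -0.037  0.282] [-0.28  0.01  1.27  0.27  1.86  0.07] err 0.0 0.0
75 60 [ 0.579 -0.002  0.297] [ 0.08  0.16  1.08 -0.27  1.98  0.24] err 0.0 0.0
75 90 [0.593 0.053 0.284] [ 0.36  0.42  0.95 -0.76  2.15  0.31] err 0.0 0.0
75 105 [0.602 0.084 0.285] [ 0.45  0.57  0.86 -1.    2.24  0.27] err 0.0 0.0
75 120 [0.61  0.113 0.278] [ 0.51  0.72  0.82 -1.25  2.32  0.2 ] err 0.0 0.0
85 0 [ 0.588 -0.047  0.256] [-0.51  0.15  1.3   0.77  1.95 -0.23] err 0.0 0.0
85 30 [ 0.589 -0.041  0.282] [-0.27  0.11  1.16  0.27  1.91 -0.1 ] err 0.0 0.0
85 60 [ 0.592 -0.004  0.297] [ 0.08  0.16  1.08 -0.28  1.93  0.07] err 0.0 0.0
85 90 [0.597 0.053 0.284] [ 0.38  0.31  1.08 -0.78  2.03  0.21] err 0.0 0.0
85 105 [0.599 0.084 0.285] [ 0.49  0.43  1.05 -1.01  2.11  0.22] err 0.
[... 320 characters left out ...]
5 90 [0.6   0.053 0.284] [ 0.41  0.21  1.2  -0.79  1.91  0.11] err 0.0 0.0
95 105 [0.597 0.084 0.285] [ 0.52  0.29  1.22 -1.03  1.98  0.17] err 0.0 0.0
95 120 [0.595 0.114 0.278] [ 0.61  0.39  1.25 -1.24  2.05  0.22] err 0.0 0.0
106 0 [ 0.631 -0.043  0.256] [-0.41  0.52  0.87  0.73  2.18 -0.39] err 0.0 0.0
106 30 [ 0.629 -0.037  0.282] [-0.23  0.33  0.91  0.25  2.02 -0.41] err 0.0 0.0
106 60 [ 0.619 -0.001  0.297] [ 0.08  0.14  1.1  -0.27  1.84 -0.28] err 0.0 0.0
106 90 [0.604 0.053 0.284] [ 0.42  0.09  1.33 -0.8   1.78 -0.01] err 0.0 0.0
106 105 [0.595 0.083 0.285] [ 0.55  0.13  1.39 -1.04  1.83  0.1 ] err 0.0 0.0
106 120 [0.587 0.113 0.278] [ 0.65  0.21  1.46 -1.26  1.9   0.2 ] err 0.0 0.0
```

View pics/s10.png

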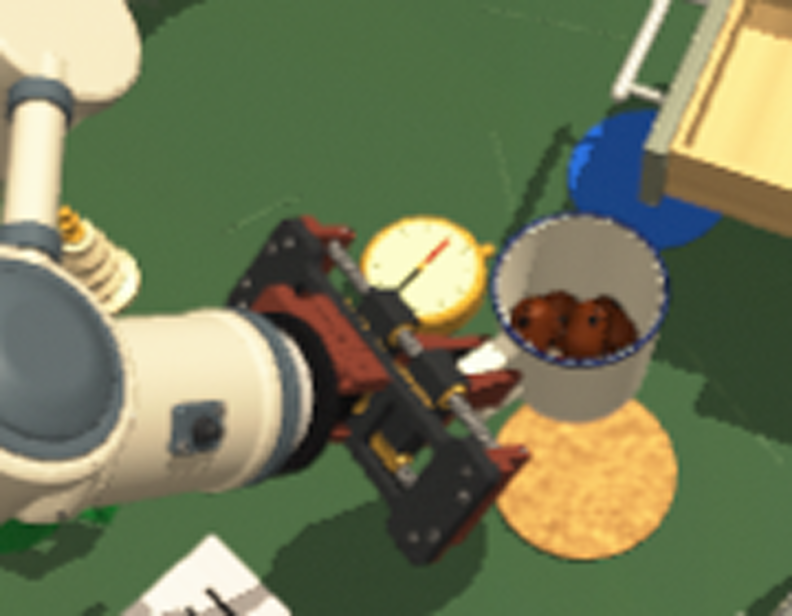

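Run:
```python
from plan import *
EXM=C-ex*.171
lip=EXM+ey*-.04; lip[2]=.275
p,R=pose(100,0,lip);print(p,EXM); row(p,R)
# pour rows relative to that pose (ideal)
for tau in range(8,129,8):
    lip[2]=lipz(tau); pp,RR=pose(100,tau,lip); print(tau,end=" ");row(pp,RR,p,R)
```

```text
[ 0.62181388 -0.05527658  0.256     ] [0.59012425 0.10036601 0.        ]
row [109.7 161.5 -10.3] [-17.6  17.8  -0. ]
8 row [ 2.7 -4.8  0. ] [ 0.  0. -8.]
16 row [-6.   5.1  0. ] [  0.   0. -16.]
24 row [-11.6  15.3   0. ] [  0.   0. -24.]
32 row [-14.2  25.5  -0. ] [  0.   0. -32.]
40 row [-13.5  35.6   0. ] [  0.   0. -40.]
48 row [-9.7 45.4 -0. ] [  0.  -0. -48.]
56 row [-2.8 54.8  0. ] [ -0.   0. -56.]
64 row [ 7.  63.4 -0. ] [ -0.   0. -64.]
72 row [19.6 71.2 -0. ] [  0.  -0. -72.]
80 row [34.6 78.   0. ] [ -0.   0. -80.]
88 row [48.5 87.1  0. ] [  0.   0. -88.]
96 row [ 58.8 100.3  -0. ] [ -0.  -0. -96.]
104 row [ 70.9 112.    0. ] [   0.   -0. -104.]
112 row [ 84.5 121.9  -0. ] [  -0.   -0. -112.]
120 row [ 99.3 129.8   0. ] [  -0.   -0. -120.]
128 row [115.1 135.6   0. ] [   0.    0. -128.]
```

```bash
python3 -m handwheel '[[[1,6,18,-1,-1,1,0],[1,25,50,-3,-4,4,0],[1,50,85,-5,-8,8,0],[1,75,118,-7,-12,12,0],[1,95,145,-9,-15,15.2,0],[1,106,158,-10,-17.2,17.3,0],[1,109.7,161.5,-10.3,-17.6,17.8,0],[1,109.7,161.5,-10.3,-17.6,17.8,0]]]';  python3 - <<'E'
from plan import *
EXM=C-ex*.171
lip=EXM+ey*-.04; lip[2]=.275
p,R=pose(100,0,lip); row(p,R)
t=snap("scene");crop(t,180,110,400,290,3.6,"s11.png")
t=snap("top");crop(t,150,60,350,210,4,"t11.png")
E
```

```text
t: 10.4
tcp_pos: [0.6217, -0.0557, 0.2559]
ee_rot: [[-0.123, -0.122, 0.985], [0.697, 0.696, 0.173], [-0.707, 0.708, -0.001]]
ft_force: [0.6, -0.1, -3.3]
gripper_width: 0.0156
row [0.2 0.3 0.2] [-0.1 -0.  -0. ]
```

View pics/s11.png

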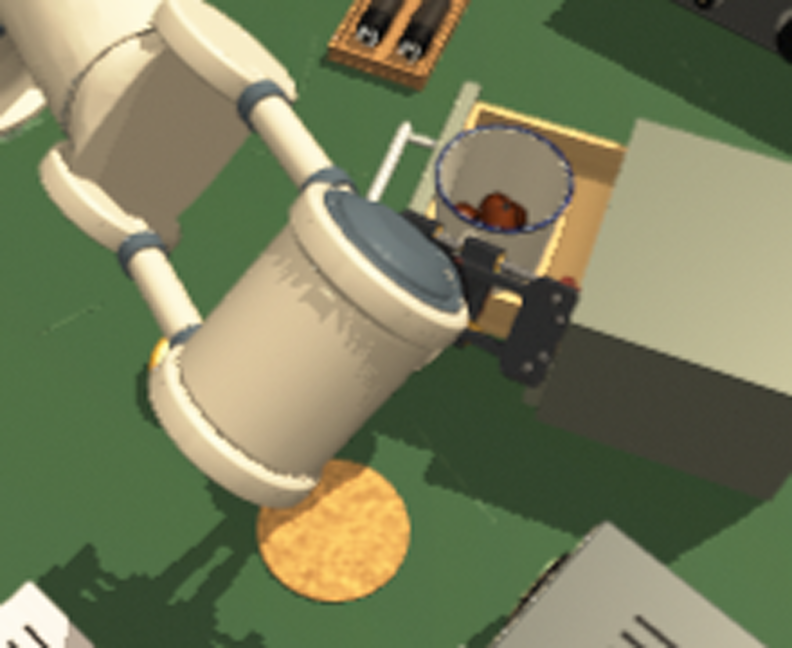

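View pics/t11.png

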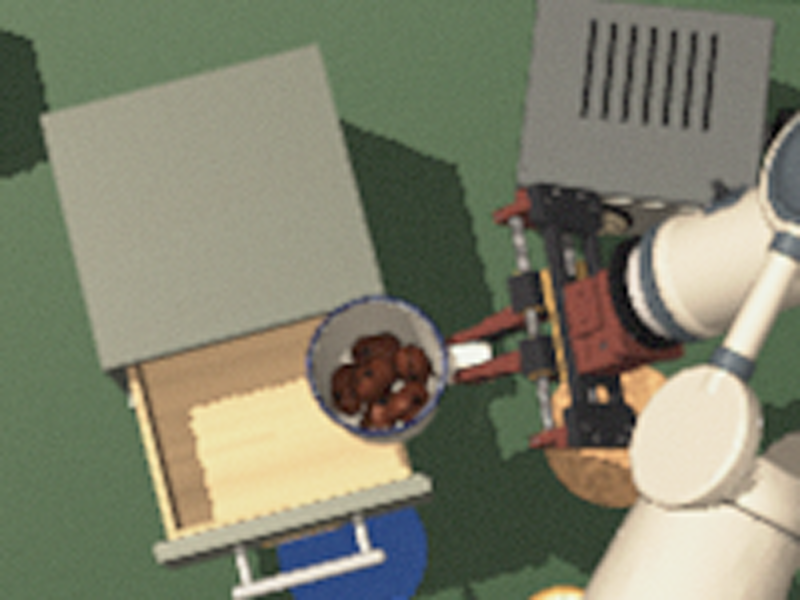

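```bash
python3 -m handwheel '[[[1,3,-3,0,0,0,-5],[1,-3,3,0,0,0,-13],[1,-10,12,0,0,0,-21],[1,-13.5,21.5,0,0,0,-29],[1,-14,31.5,0,0,0,-37],[1,-12,40.5,0,0,0,-44],[1,-8,47.5,0,0,0,-50],[1,-3,54.8,0,0,0,-56]]]';  python3 - <<'E'
from plan import *
EXM=C-ex*.171
lip=EXM+ey*-.04; lip[2]=.275
p,R=pose(100,0,lip)
p1=p+R@np.array([-3,54.8,0])/1000; R1=R@Ro.from_rotvec(np.radians([0,0,-56])).as_matrix()
row(p1,R1)
for tau in (62,68,75,82,88,96,104,112,120,128):
    lip[2]=lipz(tau); pp,RR=pose(100,tau,lip); print(tau,end=" ");row(pp,RR,p1,R1)
t=snap("scene");crop(t,180,110,400,290,3.6,"s12.png")
E
```

```text
t: 11.5
tcp_pos: [0.6149, -0.0199, 0.2978]
ee_rot: [[0.034, -0.169, 0.985], [-0.189, 0.967, 0.172], [-0.981, -0.192, 0.001]]
ft_force: [-0.5, 0.4, -3.6]
gripper_width: 0.0154
row [0.8 0.8 0.7] [-0.1  0.   0.1]
62 row [-1.3  9.7  0. ] [ 0.  0. -6.]
68 row [-1.5 20.3 -0. ] [ -0.   0. -12.]
75 row [-0.2 33.8  0. ] [ -0.   0. -19.]
82 row [ 2.9 48.4 -0. ] [  0.   0. -26.]
88 row [ 2.1 60.7  0. ] [  0.   0. -32.]
96 row [-3.2 76.7  0. ] [ -0.  -0. -40.]
104 row [-6.1 93.3  0. ] [  0.   0. -48.]
112 row [ -6.7 110.1  -0. ] [ -0.  -0. -56.]
120 row [ -5.  126.8   0. ] [ -0.   0. -64.]
128 row [ -0.9 143.1   0. ] [  0.   0. -72.]
```

View pics/s12.png

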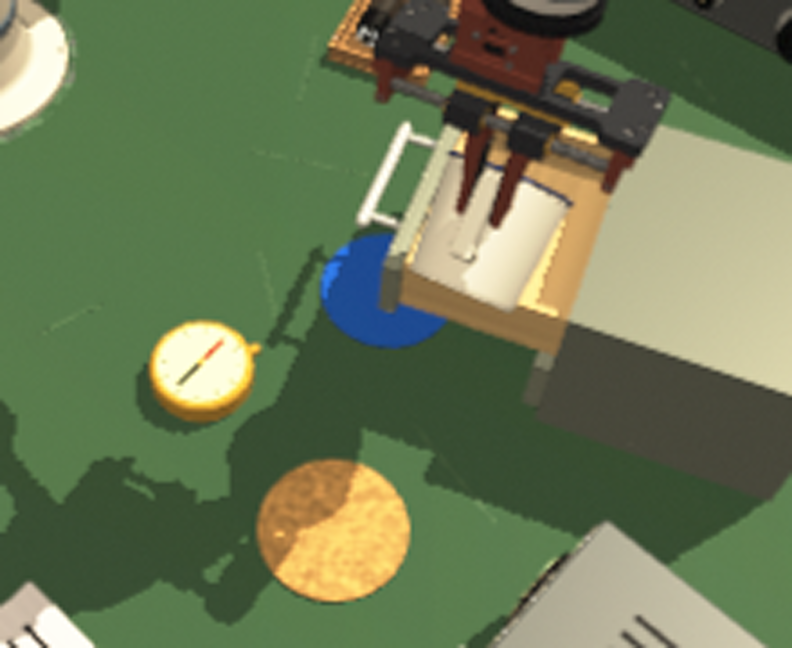

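```bash
python3 -m handwheel '[[[1,-1.3,9.7,0,0,0,-6],[1,-1.5,20.3,0,0,0,-12],[1,-0.2,33.8,0,0,0,-19],[1,2.9,48.4,0,0,0,-26],[1,2.1,60.7,0,0,0,-32],[1,-3.2,76.7,0,0,0,-40],[1,-6,93.3,0,0,0,-48],[1,-6.7,110,0,0,0,-56]]]';  python3 - <<'E'
from plan import *
t=snap("scene");crop(t,180,110,400,290,3.6,"s13.png")
print(arm.get_state()["joints"])
E
```

```text
t: 12.55
tcp_pos: [0.5961, 0.0878, 0.2826]
ee_rot: [[0.158, -0.067, 0.985], [-0.907, 0.385, 0.171], [-0.391, -0.92, -0.0]]
ft_force: [-0.6, -0.8, -2.8]
gripper_width: 0.0153
[ 0.57252206  0.30448699  1.28637758 -1.13921442  1.93098257  0.17128288]
```

View pics/s13.png

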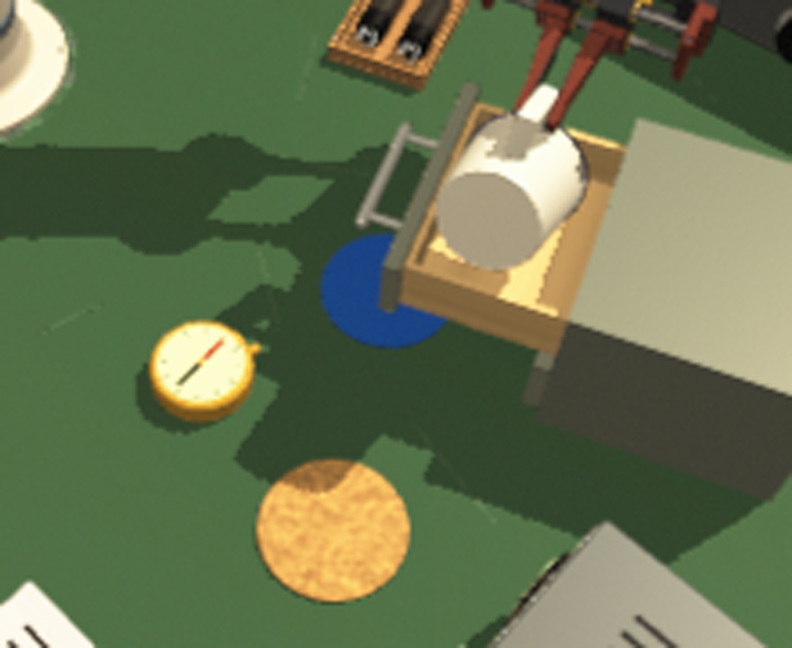

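Run:
```python
from plan import *
EXM=C-ex*.171
lip=EXM+ey*-.04; lip[2]=.165
p1,R1=pose(100,112,lip); q=arm.get_state()["joints"]
for tau in (118,124,130,136,142):
    pp,RR=pose(100,tau,lip); print(tau,end=" ");row(pp,RR,p1,R1); print(ik(pp,RR,q))
```

```text
118 row [-9.8  7.9  0. ] [ 0.  0. -6.]
(array([ 0.60289838,  0.28318797,  1.35153864, -1.22118729,  1.95815491,
        0.19817528]), np.float64(2.944394110985926e-06), np.float64(1.8539536345286313e-06))
124 row [-18.7  16.8   0. ] [ -0.   0. -12.]
(array([ 0.62949635,  0.32158737,  1.3712799 , -1.3030345 ,  1.98767845,
        0.22360377]), np.float64(2.64045140610516e-06), np.float64(2.918380735566488e-06))
130 row [-26.7  26.6   0. ] [ -0.   0. -18.]
(array([ 0.65013614,  0.36239205,  1.39093498, -1.38277922,  2.01832013,
        0.24660317]), np.float64(2.356928087792192e-06), np.float64(4.082102963890121e-06))
136 row [-33.6  37.2   0. ] [ -0.  -0. -24.]
(array([ 0.66494187,  0.40525118,  1.41031143, -1.46105328,  2.05003986,
        0.26723596]), np.float64(2.0833261042730405e-06), np.float64(5.269753320183805e-06))
142 row [-39.3  48.4   0. ] [ -0.   0. -30.]
(array([ 0.67518388,  0.44597322,  1.4179935 , -1.51      ,  2.08070046,
        0.28619078]), np.float64(1.6162247955045628), np.float64(1.844078705234236))
```

```bash
python3 -m handwheel '[[[1,-9.8,7.9,0,0,0,-6],[1,-18.7,16.8,0,0,0,-12],[1,-26.7,26.6,0,0,0,-18],[1,-26.7,26.6,0,0,0,-18],[1,-26.7,26.6,0,0,0,-18],[1,-26.7,26.6,0,0,0,-18]]]';  python3 - <<'E'
from plan import *
t=snap("scene");crop(t,180,110,400,290,3.6,"s14.png")
t=snap("top");crop(t,150,60,350,210,4,"t14.png")
E
```

```text
t: 13.35
tcp_pos: [0.5906, 0.1219, 0.2708]
ee_rot: [[0.172, -0.012, 0.985], [-0.981, 0.09, 0.172], [-0.091, -0.996, 0.003]]
ft_force: [0.2, -0.2, -0.9]
gripper_width: 0.0157
```

View pics/s14.png

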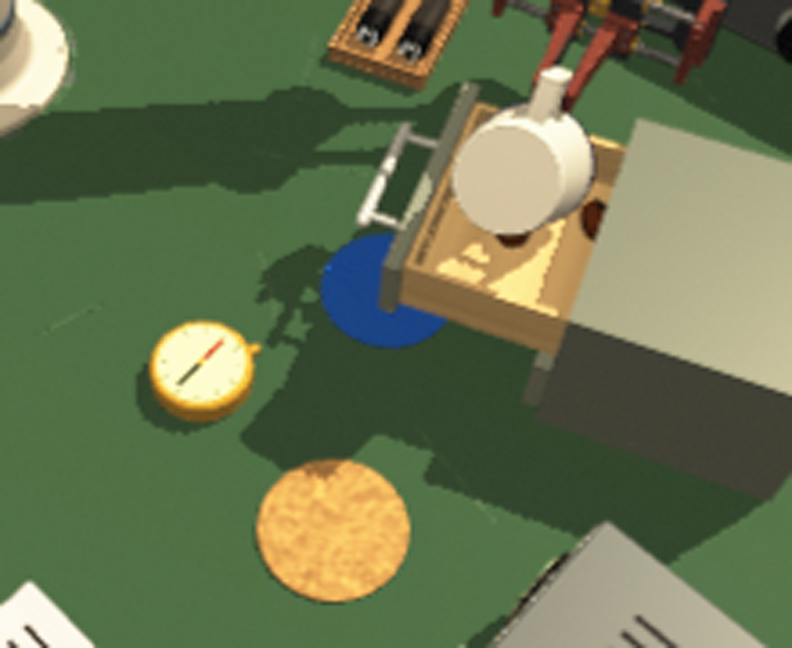

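View pics/t14.png

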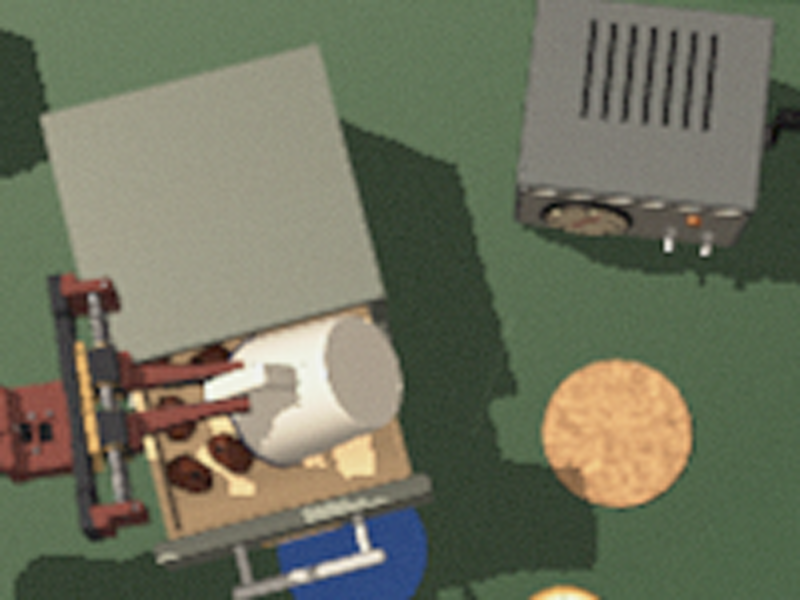

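Run:
```python
from plan import *
EXM=C-ex*.171
lip=EXM+ey*-.04; lip[2]=.165
p1,R1=pose(100,130,lip); row(p1,R1)
for tau in (122,112,102,92,82,72,62,52,42,32,22,12,5,0):
    l=lip.copy(); l[2]=lipz(tau)+.015;pp,RR=pose(100,tau,l); print(tau,end=" ");row(pp,RR,p1,R1)
t=snap("top");s=snap("scene")
for nm,v in(("top",t),("scene",s)):
  hsv=cv2.cvtColor(v["bgr"],cv2.COLOR_BGR2HSV)
  x0,y0,x1,y1=(280,140,330,192) if nm=="top" else (240,225,300,285)
  roi=hsv[y0:y1,x0:x1]
  cork=cv2.inRange(roi,(5,60,60),(25,220,255)); n=cv2.findContours(cork,0,1)[0]; k=max(n,key=cv2.contourArea)
  hull=cv2.convexHull(k); pts=np.array([onz(v,x0+p[0][0],y0+p[0][1],.005)[:2] for p in hull])
  A=np.c_[2*pts,np.ones(len(pts))];sol=np.linalg.lstsq(A,(pts**2).sum(1),rcond=None)[0]
  print(nm,"cork",sol[:2],"r",np.sqrt(sol[2]+sol[0]**2+sol[1]**2))
```

```text
row [-0.5  2.2  0.1] [-0.2 -0.  -0.2]
122 row [ 13.  -23.8  -0. ] [0. 0. 8.]
112 row [ 32.3 -32.   -0. ] [ 0. -0. 18.]
102 row [ 52.8 -36.7   0. ] [ 0. -0. 28.]
92 row [ 73.8 -37.8  -0. ] [ 0. -0. 38.]
82 row [ 94.2 -39.8  -0. ] [ 0.  0. 48.]
72 row [112.9 -49.2  -0. ] [ 0. -0. 58.]
62 row [130.3 -54.5  -0. ] [ 0.  0. 68.]
52 row [145.9 -55.7   0. ] [ 0.  0. 78.]
42 row [159.1 -52.7  -0. ] [ 0.  0. 88.]
32 row [169.6 -45.6  -0. ] [-0.  0. 98.]
22 row [177.  -34.6  -0. ] [ -0.   0. 108.]
12 row [181.2 -20.    0. ] [ -0.  -0. 118.]
5 row [182.1  -7.9   0. ] [ -0.  -0. 125.]
0 row [181.8   1.5  -0. ] [  0.  -0. 130.]
top cork [ 0.61331917 -0.174669  ] r 0.0627482930656565
scene cork [ 0.61149235 -0.17349536] r 0.062630230717069
```

```bash
python3 -m handwheel '[[[1,0,0,0,0,0,0],[1,0,-8,0,0,0,3],[1,0,0,0,0,0,0],[1,0,-8,0,0,0,3],[1,0,0,0,0,0,0],[1,0,0,0,0,0,0],[1,0,0,0,0,0,0]]]'; python3 -m handwheel '[[[1,13,-23.8,0,0,0,8],[1,32.3,-32,0,0,0,18],[1,52.8,-36.7,0,0,0,28],[1,73.8,-37.8,0,0,0,38],[1,94.2,-39.8,0,0,0,48],[1,112.9,-49.2,0,0,0,58],[1,130.3,-54.5,0,0,0,68],[1,130.3,-54.5,0,0,0,68]]]';  python3 - <<'E'
from plan import *
EXM=C-ex*.171
l=EXM+ey*-.04; l[2]=lipz(62)+.015; p1,R1=pose(100,62,l)
row(p1,R1)
# target: mug over mat, upright, az 75 (yaw original), 100mm up
M=np.array([.6124,-.174,.005])
for dz in(.13,):
    pp=M-.071*my+(.071+dz)*Z; row(pp,RG,p1,R1); 
for tau in(40,18,0):
    l[2]=lipz(tau)+.025; pp,RR=pose(100,tau,l);row(pp,RR,p1,R1)
t=snap("scene");crop(t,180,110,400,290,3.6,"s15.png")
t=snap("top");crop(t,150,60,350,210,4,"t15.png")
E
```

```text
t: 14.42
tcp_pos: [0.5903, 0.1228, 0.2681]
ee_rot: [[0.173, -0.017, 0.985], [-0.981, 0.085, 0.174], [-0.087, -0.996, -0.001]]
ft_force: [-0.1, -0.1, -0.4]
gripper_width: 0.0159
t: 15.42
tcp_pos: [0.614, -0.014, 0.3146]
ee_rot: [[0.053, -0.159, 0.986], [-0.288, 0.943, 0.167], [-0.956, -0.292, 0.004]]
ft_force: [0.1, 0.7, -1.0]
gripper_width: 0.0156
row [1.9 5.1 0.5] [-0.4  0.1  0. ]
row [ 166.8 -185.3  -59.9] [25.5 -6.3 61. ]
row [  4.8 -30.7   0. ] [-0. -0. 22.]
row [ 32.2 -38.7   0. ] [-0. -0. 44.]
row [ 61.7 -29.6   0. ] [-0. -0. 62.]
```

View pics/s15.png

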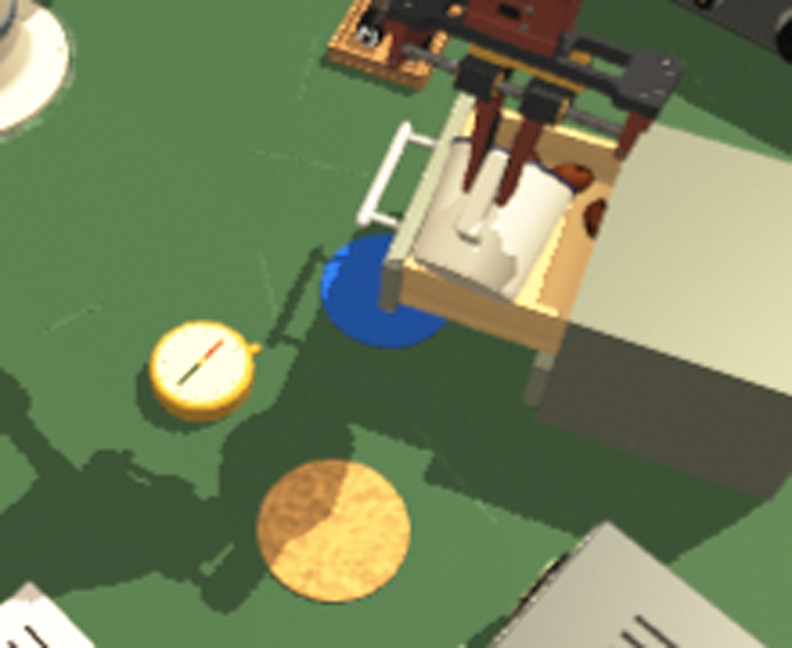

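View pics/t15.png

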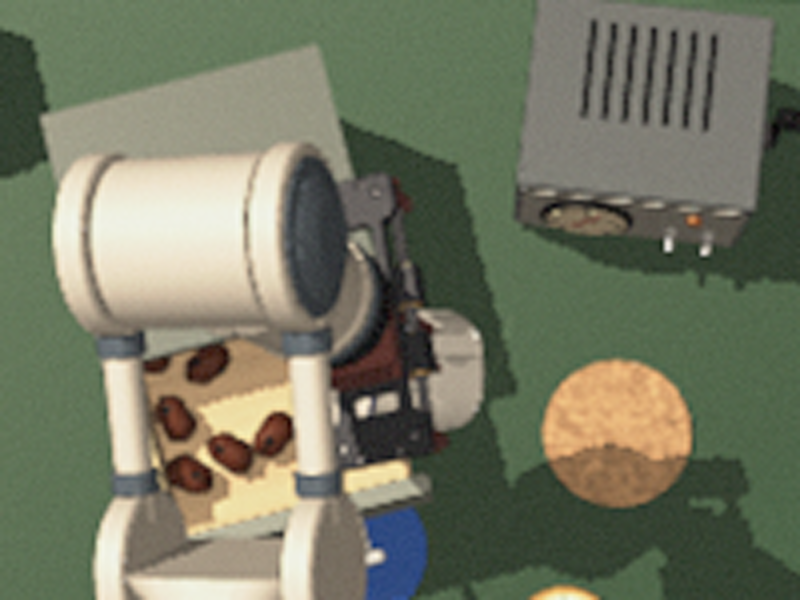

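```bash
python3 -m handwheel '[[[1,1,-15,0,0,0,10],[1,5,-31,0,0,0,20],[1,15,-37,0,0,0,30],[1,27,-39,0,0,0,40],[1,40,-38,0,0,0,50],[1,56,-33,0,0,0,59],[1,62,-30,0,0,0,62],[1,62,-30,0,0,0,62]]]';  python3 - <<'E'
from plan import *
M=np.array([.6124,-.174,.005])
for dz in(.08,): row(M-.071*my+(.071+dz)*Z,RG)
t=snap("scene");crop(t,180,110,400,290,3.6,"s16.png")
E
```

```text
t: 16.52
tcp_pos: [0.6216, -0.0545, 0.2574]
ee_rot: [[-0.129, -0.119, 0.984], [0.697, 0.695, 0.175], [-0.705, 0.709, -0.007]]
ft_force: [0.1, 0.4, -0.8]
gripper_width: 0.0156
row [ -56.  -199.4  -59.4] [ 17.5 -18.   -0. ]
```

View pics/s16.png

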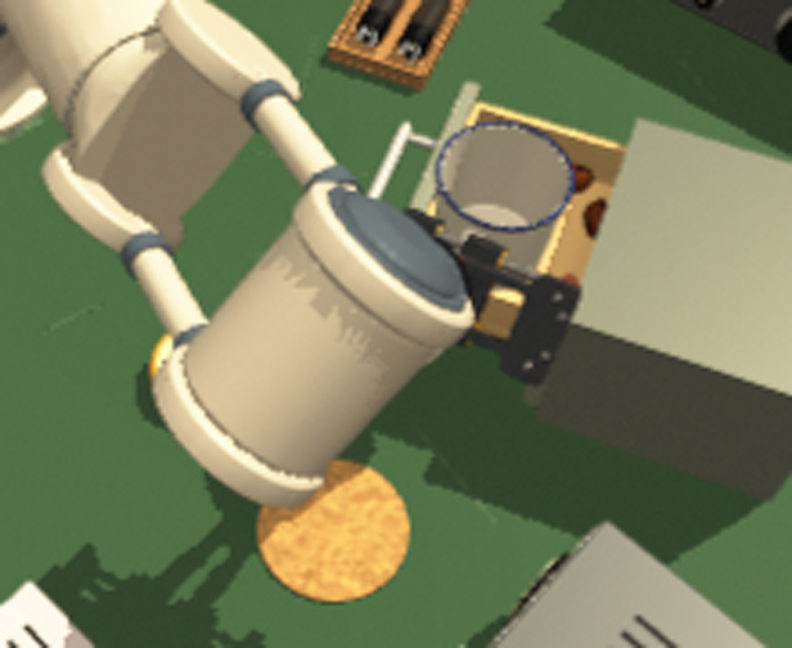

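```bash
python3 -m handwheel '[[[1,-22,-22,-10,3,-3,0],[1,-50,-50,-23,7,-7,0],[1,-78,-80,-36,11,-11,0],[1,-100,-108,-50,15,-15.4,0],[1,-95,-135,-56,17,-17.5,0],[1,-80,-170,-59,17.5,-18,0],[1,-62,-193,-59.4,17.5,-18,0],[1,-56,-199.4,-59.4,17.5,-18,0]]]'; python3 -m handwheel '[[[1,0,0,0,0,0,0]]]';  python3 - <<'E'
from plan import *
M=np.array([.6124,-.174,.005])
for dz in(.0,): row(M-.071*my+(.071+dz)*Z,RG)
t=snap("scene");s=t;crop(t,180,150,400,330,3.6,"s17.png")
t=snap("top");crop(t,240,110,390,220,5,"t17.png")
def rim(v,box,z):
  hsv=cv2.cvtColor(v["bgr"],cv2.COLOR_BGR2HSV);x0,y0,x1,y1=box
  m=cv2.inRange(hsv[y0:y1,x0:x1],(108,70,40),(130,255,255)); ys,xs=np.nonzero(m)
  pts=np.array([onz(v,x0+a,y0+b,z)[:2] for a,b in zip(xs,ys)])
  f=lambda p:np.hypot(pts[:,0]-p[0],pts[:,1]-p[1])-.048
  r=least_squares(f,[.6124,-.174],loss='soft_l1',f_scale=.003);print(r.x,len(pts))
rim(t,(285,140,340,195),.175);rim(s,(235,200,305,260),.175)
E
```

```text
t: 17.58
tcp_pos: [0.5948, -0.2424, 0.1577]
ee_rot: [[0.185, 0.18, 0.966], [0.684, 0.682, -0.258], [-0.705, 0.709, 0.003]]
ft_force: [-0.3, 0.1, -0.5]
gripper_width: 0.0154
t: 17.7
tcp_pos: [0.5952, -0.2428, 0.1599]
ee_rot: [[0.187, 0.179, 0.966], [0.684, 0.683, -0.259], [-0.706, 0.709, 0.006]]
ft_force: [0.7, -0.6, -1.5]
gripper_width: 0.0155
row [ 59.1 -59.6  -1.7] [ 0.2  0.2 -0.1]
[ 0.61617033 -0.17559239] 17
[ 0.6115374  -0.12791877] 173
```

View pics/s17.png

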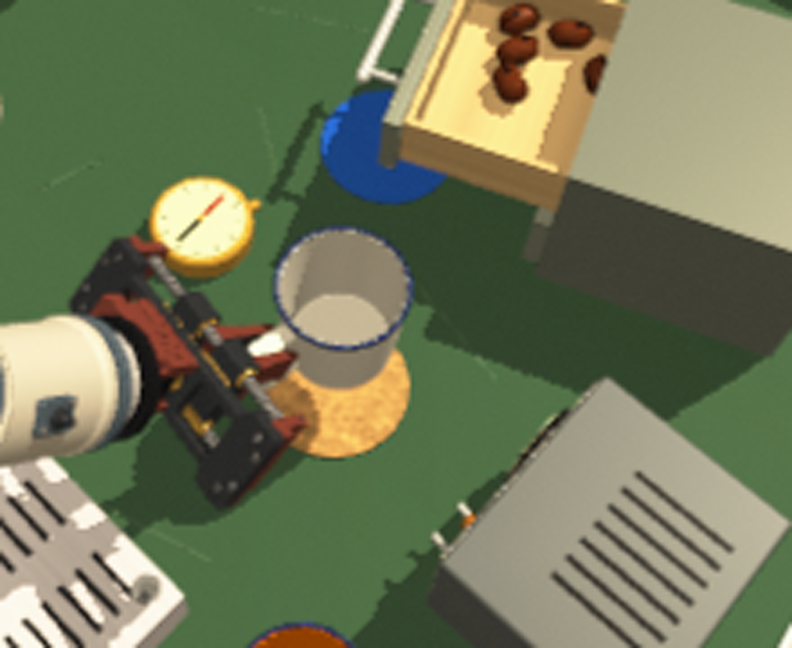

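View pics/t17.png

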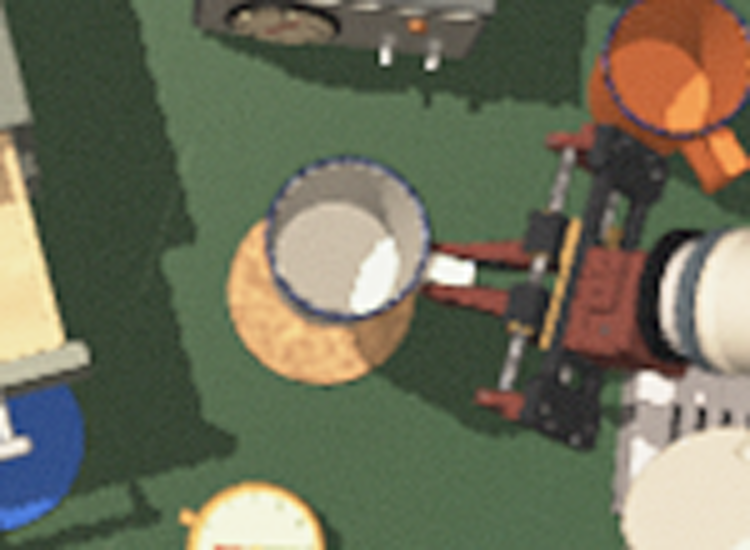

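```bash
python3 -m handwheel '[[[1,12,-12,-1,0,0,0],[1,27,-27,-1.5,0,0,0],[1,40,-40,-1.5,0,0,0],[1,50,-50,-1.5,0,0,0],[1,55,-55,-1.5,0,0,0],[1,57.5,-58,-1.5,0,0,0],[1,58.5,-59,-1.5,0,0,0],[1,58.5,-59,-1.5,0,0,0]]]';  python3 - <<'E'
from plan import *
M=np.array([.6124,-.174,.005])
for dz in(.0,): row(M-.071*my+(.071+dz)*Z,RG)
t=snap("scene");s=t;crop(t,200,190,320,290,6,"s18.png")
E
```

```text
t: 18.8
tcp_pos: [0.594, -0.244, 0.0773]
ee_rot: [[0.189, 0.179, 0.966], [0.683, 0.683, -0.26], [-0.706, 0.708, 0.007]]
ft_force: [-0.2, -0.1, -0.8]
gripper_width: 0.0154
row [ 1.9  0.1 -0.4] [ 0.2  0.3 -0.1]
```

View pics/s18.png

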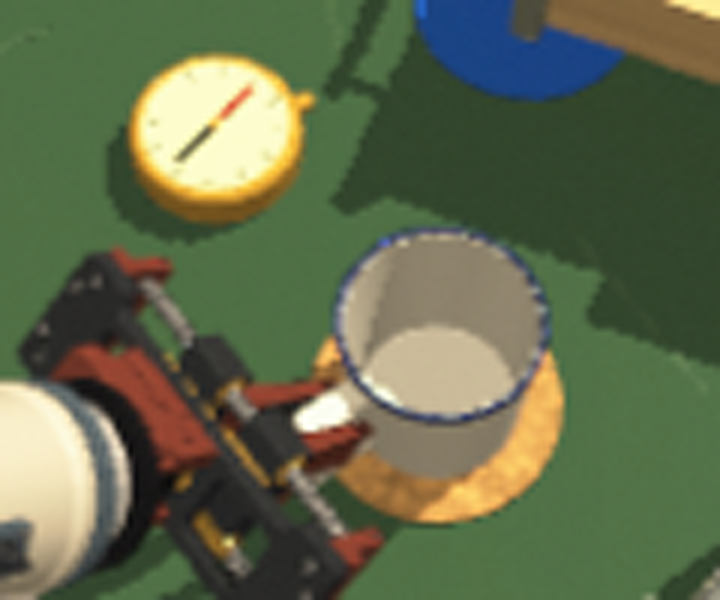

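```bash
python3 -m handwheel '[[[1,0.7,-0.7,0,0,0,0],[1,1.4,-1.4,0,0,0,0],[1,1.6,-1.6,0,0,0,0],[1,1.6,-1.6,0,0,0,0]]]' ;  python3 -m handwheel '[[[0.5,0,0,0,0,0,0],[0.2,0,0,0,0,0,0],[-0.1,0,0,0,0,0,0],[-0.1,0,0,0,0,0,0],[-0.1,0,0,0,0,0,0]]]'
python3 - <<'E'
from plan import *
t=snap("scene");s=t;crop(t,200,190,320,290,6,"s19.png")
t=snap("top");crop(t,240,110,390,220,5,"t19.png")
E
```

```text
t: 19.35
tcp_pos: [0.594, -0.244, 0.0754]
ee_rot: [[0.189, 0.179, 0.966], [0.683, 0.683, -0.26], [-0.706, 0.708, 0.007]]
ft_force: [-0.6, -2.9, 4.2]
gripper_width: 0.0153
t: 19.98
tcp_pos: [0.5938, -0.2438, 0.0743]
ee_rot: [[0.188, 0.18, 0.966], [0.683, 0.683, -0.26], [-0.706, 0.708, 0.006]]
ft_force: [-0.4, -0.5, -0.2]
gripper_width: 0.0482
```

View pics/s19.png

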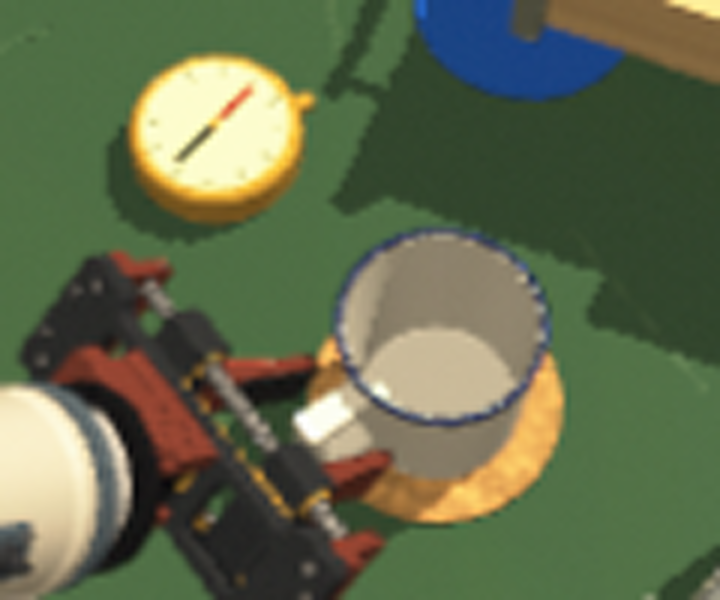

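View pics/t19.png

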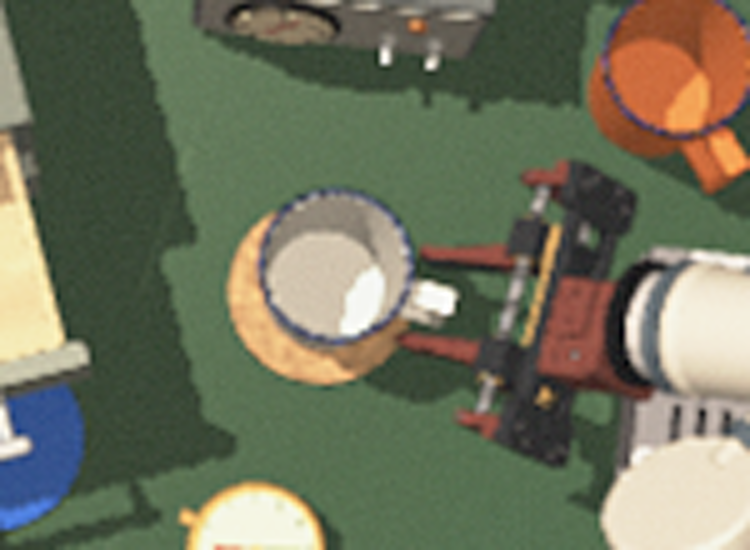

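```bash
python3 -m handwheel '[[[-0.1,-15,0,0,0,0,0],[-0.1,-40,0,0,0,0,0],[-0.1,-75,0,0,0,0,0],[-0.1,-115,20,0,0,0,0],[-0.1,-160,70,0,0,0,0],[-0.1,-180,110,0,0,0,0],[-0.1,-180,110,0,0,0,0]]]'
python3 - <<'E'
from plan import *
row([.478,.068,.26],rot([0,0,-1],ex))
t=snap("scene");s=t;cv2.imwrite("pics/s20.png",t["bgr"])
t=snap("top");crop(t,150,60,350,210,4,"t20.png")
def rim(v,box,z):
  hsv=cv2.cvtColor(v["bgr"],cv2.COLOR_BGR2HSV);x0,y0,x1,y1=box
  m=cv2.inRange(hsv[y0:y1,x0:x1],(108,70,40),(130,255,255)); ys,xs=np.nonzero(m)
  pts=np.array([onz(v,x0+a,y0+b,z)[:2] for a,b in zip(xs,ys)])
  f=lambda p:np.hypot(pts[:,0]-p[0],pts[:,1]-p[1])-.048
  r=least_squares(f,[.6124,-.174],loss='soft_l1',f_scale=.003);print(r.x,len(pts))
rim(t,(285,140,340,195),.095);rim(s,(250,222,305,265),.095)
E
```

```text
t: 20.95
tcp_pos: [0.5801, -0.292, 0.2865]
ee_rot: [[0.194, 0.173, 0.966], [0.678, 0.688, -0.259], [-0.71, 0.704, 0.016]]
ft_force: [0.5, 0.1, 0.7]
gripper_width: 0.0482
row [ 242.9  211.5 -192.2] [-29.   13.  -43.4]
[ 0.61410288 -0.17615178] 9
[ 0.61270293 -0.17462686] 21
```

View pics/s20.png

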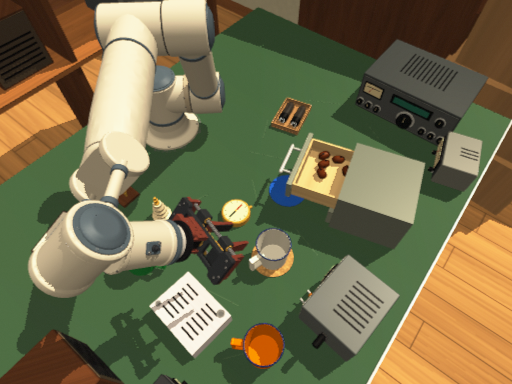

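View pics/t20.png

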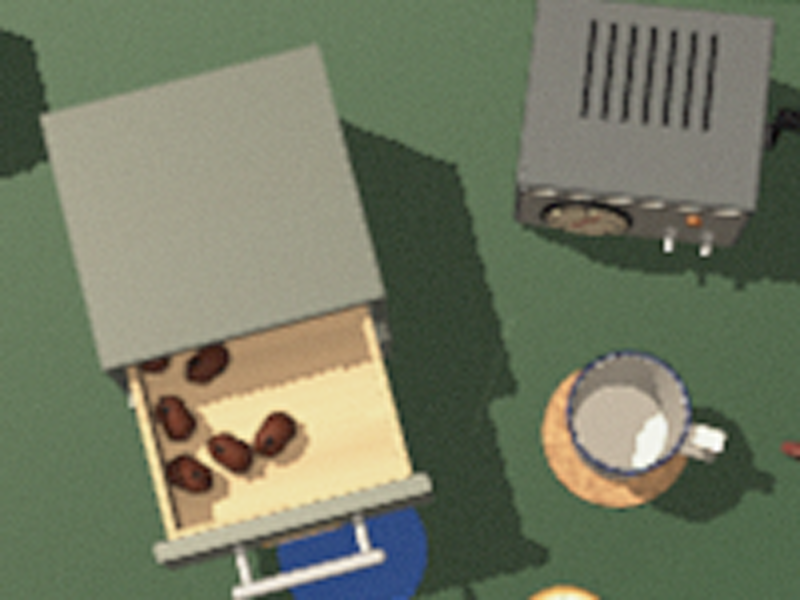

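```bash
python3 -m handwheel '[[[0.3,243,211,-192,-29,13,-43.4],[0.3,243,211,-192,-29,13,-43.4],[0.3,243,211,-192,-29,13,-43.4],[0.3,243,211,-192,-29,13,-43.4],[0.3,243,211,-192,-29,13,-43.4],[0.3,243,211,-192,-29,13,-43.4],[0.3,243,211,-192,-29,13,-43.4],[0.3,243,211,-192,-29,13,-43.4]]]' ; python3 -m handwheel '[[[0.3,0,0,0,0,0,0],[0.3,0,0,0,0,0,0]]]'
python3 - <<'E'
from plan import *
row([.4777,.0681,.124],rot([0,0,-1],ex))
s=snap("scene")
crop(s,230,80,400,220,4.5,"s21.png")
E
```

```text
t: 22.05
tcp_pos: [0.4778, 0.0677, 0.2547]
ee_rot: [[-0.012, -0.274, 0.962], [0.007, 0.962, 0.274], [-1.0, 0.01, -0.009]]
ft_force: [-0.8, -0.8, -0.3]
gripper_width: 0.0307
t: 22.3
tcp_pos: [0.4783, 0.0667, 0.2558]
ee_rot: [[-0.01, -0.271, 0.962], [0.008, 0.962, 0.271], [-1.0, 0.011, -0.008]]
ft_force: [0.2, -0.5, -0.0]
gripper_width: 0.0307
row [1.318e+02 1.000e-01 8.000e-01] [-0.3 -0.4 -0.6]
```

View pics/s21.png

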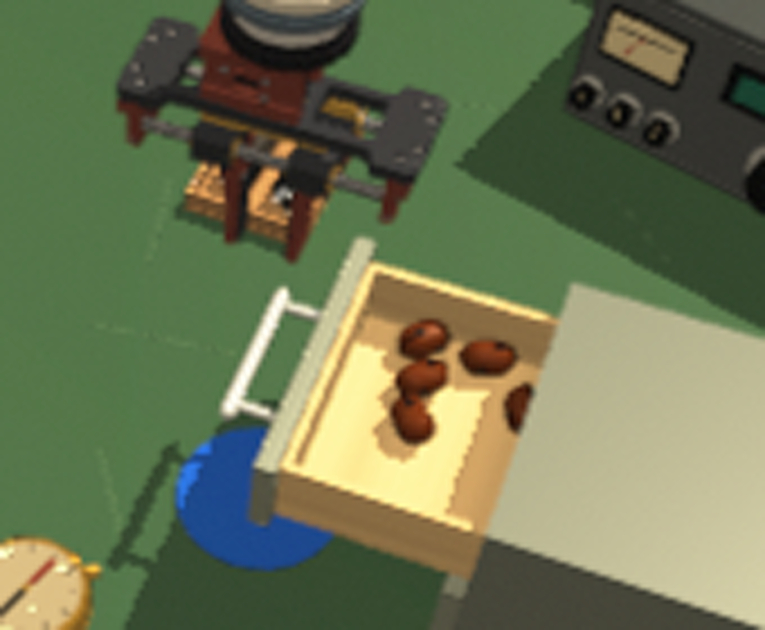

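```bash
python3 -m handwheel '[[[0.3,50,0,1,0,-0.4,-0.6],[0.3,95,0,1,0,-0.4,-0.6],[0.3,122,0,1,0,-0.4,-0.6],[0.3,131,0,1,0,-0.4,-0.6],[0.3,131,0,1,0,-0.4,-0.6],[1,131,0,1,0,-0.4,-0.6],[1,131,0,1,0,-0.4,-0.6],[1,131,0,1,0,-0.4,-0.6]]]' 25; python3 -m handwheel '[[[1,0,0,0,0,0,0]]]'
python3 - <<'E'
from plan import *
row(np.array([*(C-ex*.1445)[:2],.1235]),rot([0,0,-1],ex))
E
```

```text
t: 23.35
tcp_pos: [0.4782, 0.0696, 0.1265]
ee_rot: [[0.002, -0.274, 0.962], [0.0, 0.962, 0.274], [-1.0, -0.0, 0.002]]
ft_force: [-0.8, -0.2, 3.2]
gripper_width: 0.0101
t: 23.48
tcp_pos: [0.4782, 0.0697, 0.1264]
ee_rot: [[0.002, -0.274, 0.962], [0.0, 0.962, 0.274], [-1.0, -0.0, 0.002]]
ft_force: [-0.9, -0.4, 5.8]
gripper_width: 0.0103
row [  3.3  -1.1 142.5] [-0.1  0.1  0. ]
```

Gripped; push in to 130 mm, then creep against the stop watching force.

```bash
python3 -m handwheel '[[[1,0.5,0,8,0,0,0],[1,1,0,26,0,0,0],[1,1,0,50,0,0,0],[1,1,0,74,0,0,0],[1,1,0,98,0,0,0],[1,1,0,118,0,0,0],[1,1,0,130,0,0,0],[1,1,0,135,0,0,0]]]'; python3 -m handwheel '[[[1,0,0,2,0,0,0],[1,0,0,4,0,0,0],[1,0,0,6,0,0,0],[1,0,0,7,0,0,0]]]'
```

```text
t: 24.48
tcp_pos: [0.6084, 0.1069, 0.1264]
ee_rot: [[0.002, -0.274, 0.962], [0.0, 0.962, 0.274], [-1.0, -0.0, 0.002]]
ft_force: [-15.4, -3.1, 15.8]
gripper_width: 0.0103
t: 24.98
tcp_pos: [0.6086, 0.1069, 0.1262]
ee_rot: [[-0.014, -0.274, 0.962], [-0.004, 0.962, 0.274], [-1.0, 0.0, -0.014]]
ft_force: [-32.7, -8.0, 21.6]
gripper_width: 0.0106
```

```bash
python3 -m handwheel '[[[1,0,0,-6,0,0,0],[1,0,0,-7,0,0,0]]]'
python3 - <<'E'
from plan import *
s=snap("scene")
crop(s,260,90,430,230,4.5,"s22.png")
t=snap("top");crop(t,150,60,290,180,5,"t22.png")
E
```

```text
t: 25.22
tcp_pos: [0.6081, 0.1068, 0.1263]
ee_rot: [[0.003, -0.274, 0.962], [0.001, 0.962, 0.274], [-1.0, -0.0, 0.003]]
ft_force: [1.0, 0.7, 6.6]
gripper_width: 0.0104
```

View pics/s22.png

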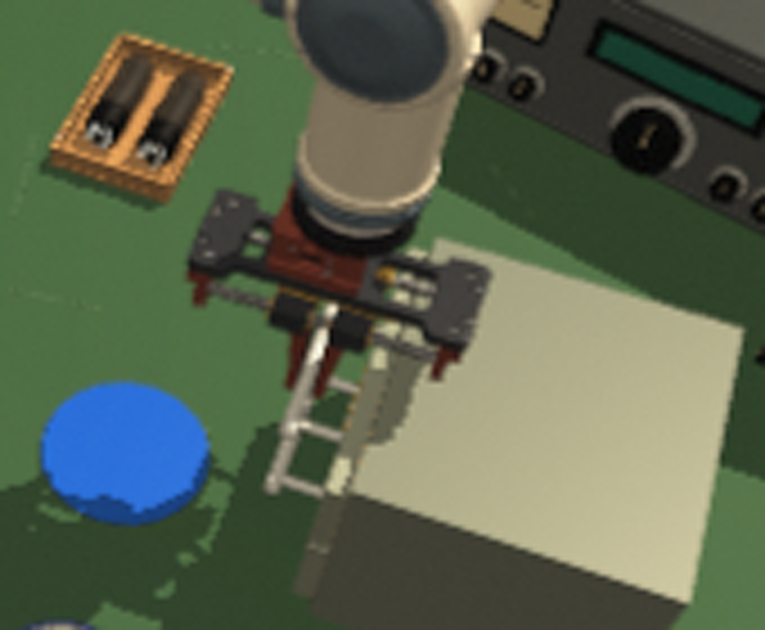

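View pics/t22.png

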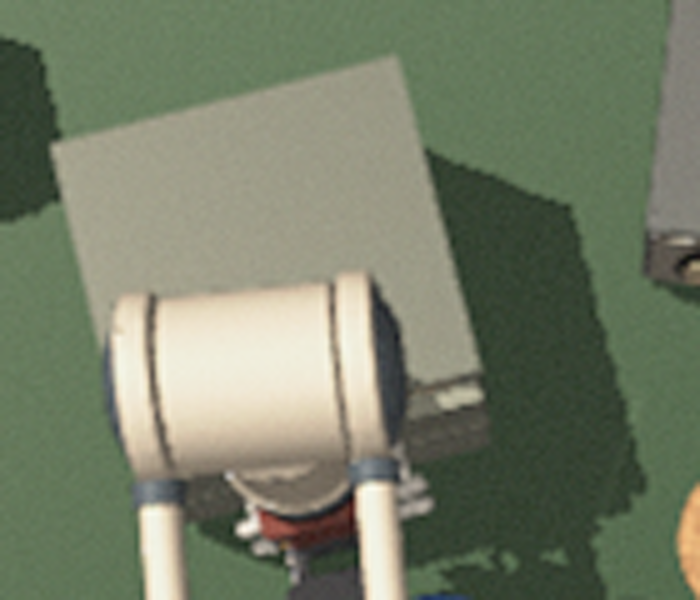

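```bash
python3 -m handwheel '[[[1,0,0,5,0,0,0],[1,0,0,5,0,0,0],[0.35,0,0,0,0,0,0],[0.35,0,0,0,0,0,0],[0.35,-30,0,0,0,0,0],[0.35,-75,0,0,0,0,0],[0.35,-120,0,-40,0,0,0],[0.35,-130,0,-90,0,0,0]]]'; python3 -m handwheel '[[[0.35,0,-60,-60,0,0,0],[0.35,0,-60,-60,0,0,0],[0.35,0,60,-120,0,0,0],[0.35,0,120,-120,0,0,0],[0.35,0,180,-120,0,0,0],[0.35,0,180,-120,0,0,0]]]'
python3 - <<'E'
from plan import *
s=snap("scene")
crop(s,210,130,430,290,3.6,"s23.png")
t=snap("top");cv2.imwrite("pics/t23.png",t["bgr"]);crop(t,150,60,350,210,4,"t23b.png")
E
```

```text
t: 26.32
tcp_pos: [0.5215, 0.082, 0.2574]
ee_rot: [[0.005, -0.275, 0.962], [0.001, 0.962, 0.275], [-1.0, -0.001, 0.005]]
ft_force: [-0.3, -0.7, 0.9]
gripper_width: 0.0288
t: 27.08
tcp_pos: [0.3553, 0.2238, 0.2541]
ee_rot: [[0.001, -0.273, 0.962], [0.001, 0.962, 0.273], [-1.0, 0.0, 0.001]]
ft_force: [0.4, 0.2, -0.2]
gripper_width: 0.0285
```

View pics/s23.png

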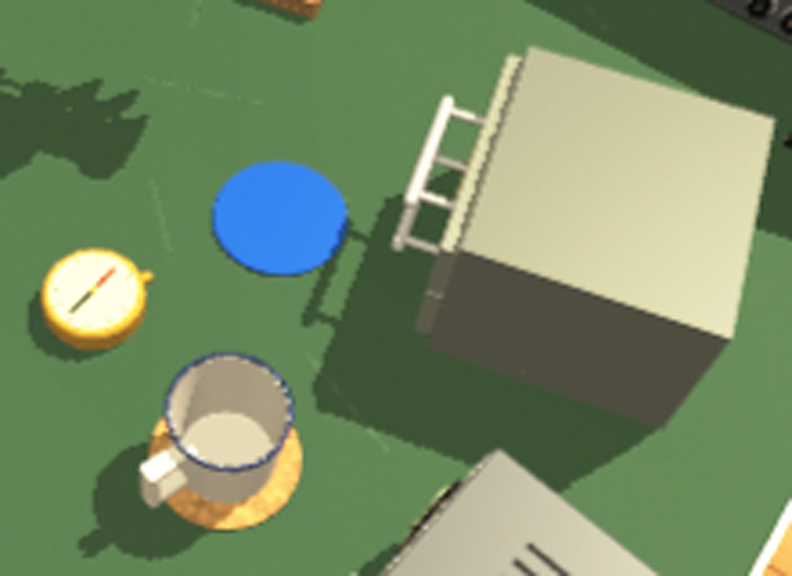

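View pics/t23b.png

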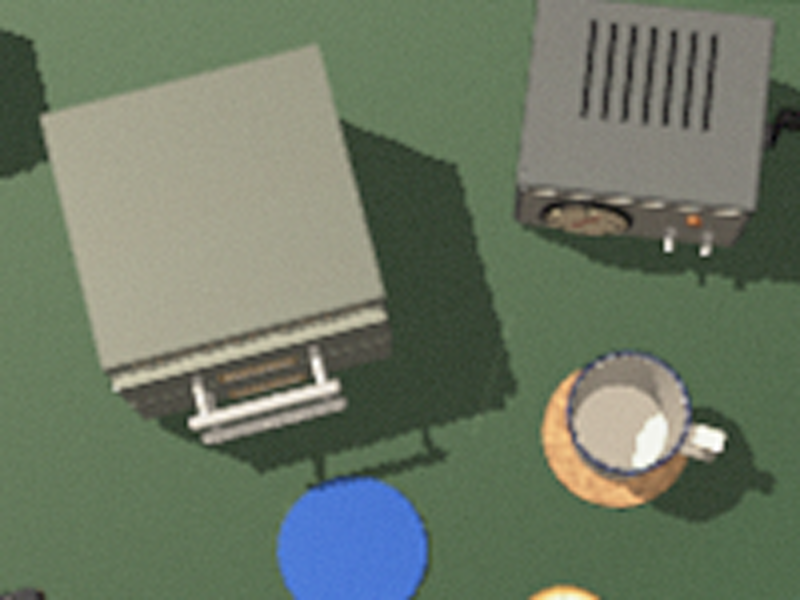

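View pics/t23.png

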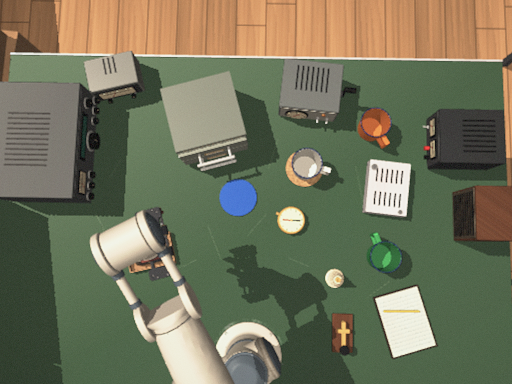

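Run:
```python
from plan import *
t=snap("top");s=snap("scene")
T=lambda x,y:((x+.5)/4+149.5,(y+.5)/4+59.5)
S=lambda x,y:((x+.5)/3.6+209.5,(y+.5)/3.6+129.5)
for v,F_,a,b in((t,T,(192,423),(338,387)),(s,S,(448,99),(409,203))):
    for p in(a,b): print("top bar x",(onz(v,*F_(*p),.122)-C)@ex)
for v,F_,a,b in((t,T,(205,438),(343,403)),(s,S,(440,150),(398,245))):
  for z in(.045,.05,.055):
    print("bottom bar",z,[(onz(v,*F_(*p),z)-C)@ex for p in(a,b)])
```

```text
top bar x -0.1499488340691492
top bar x -0.1516213118730802
top bar x -0.15202995547476533
top bar x -0.15182737725547985
bottom bar 0.045 [np.float64(-0.14863339875171538), np.float64(-0.1495400173219605)]
bottom bar 0.05 [np.float64(-0.14962586159142593), np.float64(-0.15052939420397382)]
bottom bar 0.055 [np.float64(-0.15061832443113637), np.float64(-0.15151877108598716)]
bottom bar 0.045 [np.float64(-0.1468727843834119), np.float64(-0.15227098649310183)]
bottom bar 0.05 [np.float64(-0.14663983776101375), np.float64(-0.15200924872495647)]
bottom bar 0.055 [np.float64(-0.14640689113861569), np.float64(-0.1517475109568112)]
```

The two bars line up within about 2 mm, so the drawer is shut. It also stopped hard under a 32 N push. Handing in.

Run:
```python
from bench import arm
print(arm.close_job())
```

```text
the job is handed in; nothing more can be done
None
```

The job is handed in: all six insulators are in the top drawer, the drawer is shut, and the empty mug is back upright on its cork mat. The simulator gave no verdict; the robot clock was at about 27 s of the 72 s allowed.

- **How it went:** I pulled the drawer almost fully open by its bar. Then I lifted the mug by its handle and tipped it to about 130° with the lip about 27 mm above the drawer walls. I set it down gently, let go, and pushed the drawer in by its bar until it hit its stop.
- **Insulators:** before I shut the drawer, the top view showed six of them on its floor, one partly under the cabinet roof. The mug looked empty inside.
- **Mug:** it stands upright, with its rim centre about 1–2 mm from the mat's centre as I measured it.
- **Drawer:** the top bar lines up with the bottom drawer's bar to within about 2 mm in most readings. One scene-view reading of the bottom bar was off by about 5 mm. The drawer stopped hard under about 32 N.
- **Bystanders:** in the last top picture nothing looked moved and the arm touched nothing. The arm was covering the tube tray there; the tray looked unmoved in a scene picture taken just before the arm let go of the shut drawer.
- **One check disagreed:** the drawer stopped about 7 mm short of where I first expected. My cabinet centre was wrong because the cabinet's stated 220 mm depth includes the drawer front. With that corrected, the stop matches fully shut.

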